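# Scoop the dropped buttons out from under the bench riser

### The job

Two brass buttons have slipped under the low overhang of the thread-and-dye riser. Take the scoop by its handle, slide it flat along the bench under the lip until its nose meets the strip at the back, and lift both buttons out together on it; then tip them into the green tray from low above it and put the scoop back down flat on the bench, clear of the tray and the riser, and let go. Leave the jars, bobbin, bottle, tin, mallet and awl where they are.

Things in the scene. Friction and masses are not known exactly. Their poses are not given: they have to be found in the camera images.
- scoop: Aluminium scoop, about 180 g, lying flat on the bench on the right. Origin: centre of the pan's underside; x to its open nose, y left, z up. Pan 120 long (x -60 to +60), 110 wide outside, 104 inside; floor 4 thick; rear and side walls 22 high, 3 thick, the side walls ending 18 short of the nose edge.
- scoop_grip (a point): Middle of the wooden handle, 70 above the bench, at (-107, 0, +70) in the scoop's frame, whose axes it shares. The handle leans back (to -x) 40 degrees from vertical: from here it runs down along (+0.643, 0, -0.766) to the middle of the rear wall. Bar 20 wide along y (grip across this), 24 deep; the wood reaches 32 up and 38 down along it, its top about 100 above the bench.
- scoop_edge (a point): Middle of the scoop's nose edge, at its underside, at (+60, 0, 0) in the scoop's frame. The last 28 of the floor falls as a ramp to this edge, about 2 thick.
- riser: Fixed bench riser, open front facing the robot: dark wood ends, clear acrylic top, dark wood lip, white paper lining (no thickness). Origin: on the bench under the middle of the lip's front face; x inward under the overhang, y left, z up. Free width between the ends 300 (y -150 to +150). Free height 48 under the lip, 58 behind it; upper face of the top at 68.
- riser_stop (a point): Foot of the front face of the fixed wooden strip, 16 high, that closes the back at bench level, at (+105, 0, 0) in the riser's frame. Pushed against it by the scoop, the buttons ride up over its nose edge (under 15 N) and lie on the ramp.
- riser_rod (a point): Middle of a brass thread rod along the riser's y, radius 5, at (-40, 0, +208) in the riser's frame, on posts rising from the lip's ends (|y| 150 to 160), with a spool of radius 18 near each (|y| over 115). With the scoop fully in, the rod leaves no room for an upright gripper on the handle; one leaning back 30 to 50 degrees, like the handle, passes in front of it.
- button_a: Domed solid brass button, 30 across, 11.5 high, polished (slides easily, friction about 0.3), bevelled below, about 35 g, lying flat under the overhang, its centre 40 to 70 behind the lip and 10 to 90 to the right of the riser's middle. Origin: centre of its underside, z up. Seen through the clear top.
- button_b: The other button, identical, its centre about 35 to 45 to the left of the first and up to 12 nearer or deeper: both fit abreast in the pan.
- tray: Open green sorting tray, fixed on the bench at the left, 160 by 160 outside, walls 5 thick, 35 high, floor 5 thick. Origin: centre of its underside, z up.
- bobbin: Orange bobbin, 28 across, 22 high, standing under the overhang near its left end (+y of the riser about 120); leave it. Origin: centre of its underside.
- dye_a: Amber dye jar, 40 across, 50 high, on the riser's top near one end; leave it. Origin: underside centre.
- dye_b: White dye jar with red cap, same size, on the riser's top near the other end; leave it. Origin: underside centre.
- glue: White bottle, 52 across, 110 high, standing on the bench to the left or right of the riser; leave it. Origin: underside centre.
- tin: Metal wax tin, 64 across, 35 high, on the bench to the other side of the riser; leave it. Origin: underside centre.
- mallet: White-headed mallet lying on the bench at the left; leave it. Handle along its x, head (75 wide, 48 across) to +x.
- awl: Red-handled awl, 160 long, lying on the bench at the right; leave it. Lies along its x.
Mind the look-alikes: they are no part of the job. Leave any blue or purple look-alike of the tray alone.

How it is judged:
By the outcome, as a careful person would: the job done as asked, in the order asked, and still so for the second after the job is handed in, with the robot touching nothing.
It also fails if it takes over 72 s, if anything falls off the work surface, if the arm or the gripper's body presses on something with over 40 N, if the wrist force passes 120 N, or if a joint passes its speed limit or range.

### The arm

A 6-joint arm with a two-finger parallel gripper is mounted at the origin on the work surface. World frame = base frame: x ahead of the robot, y to its left, z up, the work surface at z = 0. Lengths are in mm, angles in rad, forces in N, time in s.
With the tool pointing down it reaches from about 350 to 875 mm from the base axis. Payload 4.2 kg.
Tool frame: the origin (TCP) lies at the very end of the fingers, on their centre line; the grasp point (between the pads) lies 19 mm behind it; z points along the fingers, y is the line along which they close (so a half turn about z gives the same grasp; the last joint's range is limited). The gripper opens to 85 mm and grips with 20 to 120 N. Pads are 22 mm wide; open, the fingers measure 114 mm over their backs; the gripper's body (76 mm by 85 mm) begins 54 mm behind the grasp point. The pads swing forward as they close: fully open they stand 13 mm farther back than shut.
Start: joints at [1.433, 0.385, 0.008, 0, -1.194, -0.259], TCP at [241.51, 576.431, 231.312] pointing down, gripper open.
Joint ranges: [-3.14, 3.14], [-1.21, 2.06], [-1.07, 1.41], [-3.16, 2.05], [-2.99, -0.16], [-3.1, 3.1]. Speed limits (rad/s): [2.79, 2.79, 3.14, 3.14, 3.14, 3.14].

### API

Orientations are given as a unit quaternion [x, y, z, w].
In Python, from bench import arm, optics gives the robot as it stands. The module is installed in compiled form; this text tells all that it offers.
- The arm moves only by the tool step_arm, never from a script. Its argument "motion" is a list of rows, each an object with "dr": the turn, a rotation vector about the tool's x, y, z in units of 8 degrees (1.0 is 8 degrees), a list of three; "slide": the shift along the tool's x, y, z in mm, a list of three; "jaw": the finger opening in mm, from 0 to 85.4. A call has exactly 8 rows; each row is the pose to reach, as a shift and turn from the pose commanded when the call began, along the tool's axes at that moment; what a row does not reach only later rows make up. A row lasts 1/8 s, in which the tool goes at most 62.5 mm and 10.7 degrees, less where a joint would pass 70% of its speed; a pose out of reach is approached as far as the arm can. A call with a gripper value outside its range is refused whole. The fingers move at their own pace and stop on an object; the grip force is fixed at half the most. Time passes only in rows, so rows that repeat a pose let the fingers close, or fill a call up. It gives the time, the measured TCP pose, the force, the opening and the grip force at its end, in the units of the state.
- arm.read_state(): the state, without advancing time (a new reading comes with each control period).
- optics.get_image(name): name is "scene" or "top"; returns the picture (384x512x3 uint8, blue, green, red); there is no depth.
- optics.camera_info(name): a dict with "camera_matrix" (3x3 intrinsics, pixels), "k1" (the pictures are not rectified: a ray, as slopes to the right and down, at radius r is drawn at 1 + k1 r^2 times it, then the intrinsics apply), "view" (4x4, takes a point from world to camera coordinates). Camera axes: x right, y up, looking along -z (the intrinsics and any distortion apply to the point x, -y, -z); pixel columns grow to the right and rows downward; lengths in mm; the calibration is good to about 2 mm. A picture is of the moment at which its call begins. camera_info takes no time and is no camera call.
- arm.job_done(): hands the job in; it is judged then, once.
The state is a dict: "clock": time; "joints": joint angles; "joint_vel": joint speeds; "joint_efforts": joint torques, N m; "position": TCP position; "ee_rot": TCP orientation; "contact_force": force on the tool from outside, world axes, zero at the start; "wrist_torque": the same for the moment, N m; "gripper_width": finger opening in mm; "grasp_force": force on a finger pad.
Only numpy, scipy, OpenCV 4.12 (cv2) and the standard library are available. Lean on these libraries where they do the work, as an engineer would, in place of code of your own. Each camera call takes 0.05 s, during which the arm holds its last target. There are 200 camera calls.

## Working session

There is one attempt and no reset: what is moved stays moved. The work goes in short steps, Python scripts to look and compute and a tool call to move; the robot and the scene stay as the last step left them, time stands still between calls to the robot, and variables do not carry over. Pictures are saved under pics/ and viewed, at most 10 in all, crops included, and the job is handed in when it is done.

Besides the shell and the picture viewer there is one more tool, called in YAML: its name, and indented under it one key for each argument. step_arm: Moves the arm, as the interface text tells. Its arguments: {"type":"object","properties":{"motion":{"type":"array","items":{"type":"object","properties":{"dr":{"type":"array","items":{"type":"number"}},"slide":{"type":"array","items":{"type":"number"}},"jaw":{"type":"number"}}}}},"required":["motion"]}

```bash
mkdir -p pics; cat > h.py <<'E'
import numpy as np, cv2
from bench import arm, optics
from scipy.spatial.transform import Rotation as R
def cam(n):
    c=optics.camera_info(n); return np.array(c['camera_matrix']),c['k1'],np.array(c['view'])
def ray(n,u,v):
    K,k1,V=cam(n); d=np.array([(u-K[0,2])/K[0,0],(v-K[1,2])/K[1,1]]); p=d.copy()
    for _ in range(30): p=d/(1+k1*(p@p))
    D=V[:3,:3].T@np.array([p[0],-p[1],-1]); o=-V[:3,:3].T@V[:3,3]; return o,D
def at(n,u,v,z=0):
    o,D=ray(n,u,v); return (o+D*(z-o[2])/D[2]).round(1)
def pix(n,P):
    K,k1,V=cam(n); q=V[:3,:3]@np.array(P,float)+V[:3,3]; p=np.array([q[0],-q[1]])/-q[2]
    p=p*(1+k1*(p@p)); return (K[:2,:2]@p+K[:2,2]).round(1)
def shot(n,f,crop=None,s=1):
    im=optics.get_image(n)
    if crop: x0,y0,x1,y1=crop; im=im[y0:y1,x0:x1]
    cv2.imwrite('pics/'+f,cv2.resize(im,None,fx=s,fy=s,interpolation=cv2.INTER_CUBIC))
E
python3 - <<'E'
from h import *
shot('top','top1.png',None,1.56); shot('scene','sc1.png',None,1.56)
for n in('top','scene'): print(cam(n))
s=arm.read_state();print(s['position'],s['ee_rot'])
E
```

```text
(array([[354.95407252,   0.        , 253.25158973],
       [  0.        , 354.95407252, 189.77874717],
       [  0.        ,   0.        ,   1.        ]]), -0.06681665023518704, array([[ 2.54019002e-02, -9.99669743e-01, -3.89211037e-03,
         1.03543208e+01],
       [ 9.84568808e-01,  2.43434693e-02,  1.73296446e-01,
        -5.28839436e+02],
       [-1.73144467e-01, -8.23410950e-03,  9.84862017e-01,
        -1.28449768e+03],
       [ 0.00000000e+00,  0.00000000e+00,  0.00000000e+00,
         1.00000000e+00]]))
(array([[354.32482473,   0.        , 254.43635114],
       [  0.        , 354.32482473, 188.17155677],
       [  0.        ,   0.        ,   1.        ]]), 0.012062962094456989, array([[ 4.58567587e-01,  8.88501876e-01, -1.67387367e-02,
        -2.65983769e+02],
       [-6.49809354e-01,  3.48104921e-01,  6.75700205e-01,
         2.51862652e+02],
       [ 6.06187736e-01, -2.98977225e-01,  7.36986464e-01,
        -1.59015595e+03],
       [ 0.00000000e+00,  0.00000000e+00,  0.00000000e+00,
         1.00000000e+00]]))
[241.35886183 575.95499231 230.32087234] [ 9.80365147e-01 -1.97188201e-01 -1.17183740e-04  9.89199393e-04]
```

View pics/top1.png

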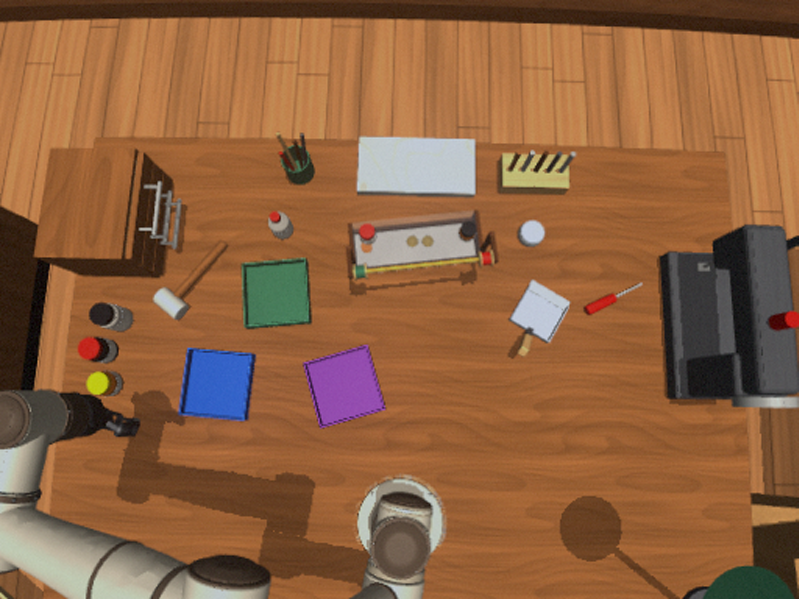

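View pics/sc1.png

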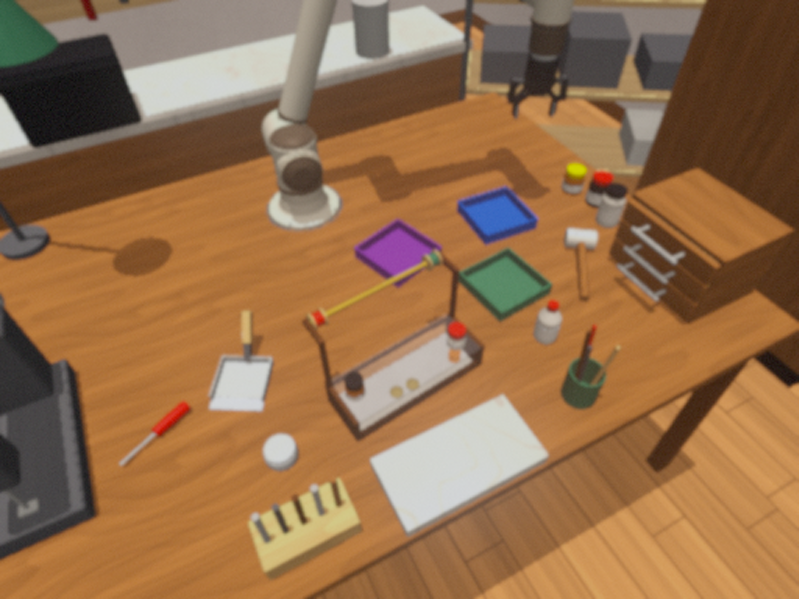

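The top view shows the green tray at about (276,293), the riser at (418,245), two buttons at (412,241) and (428,241), and the scoop at (540,310) with its handle towards the robot. These are in the 1.56x picture. Next I'll take closer crops.

```bash
python3 - <<'E'
from h import *
shot('top','top2.png',(217,125,377,245),5); shot('scene','sc2.png',(125,150,325,300),4)
E
```

```text
(no output)
```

View pics/top2.png

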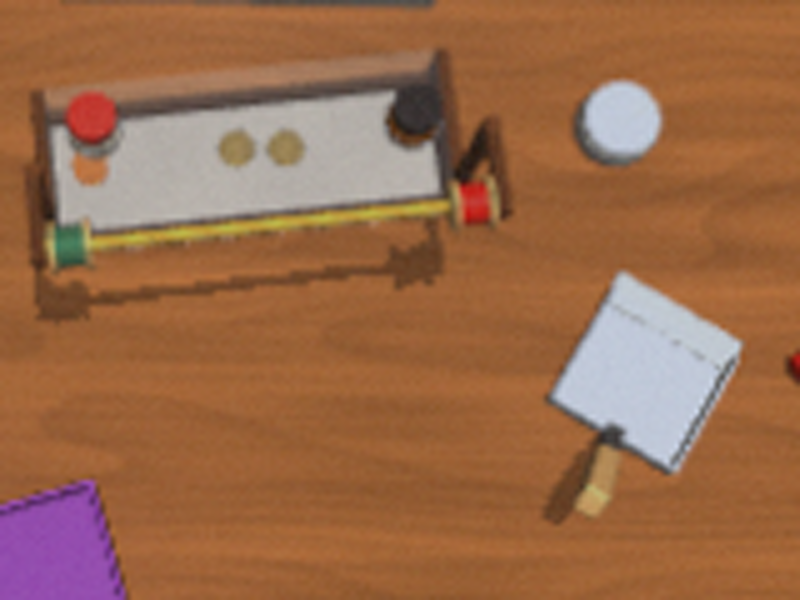

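View pics/sc2.png

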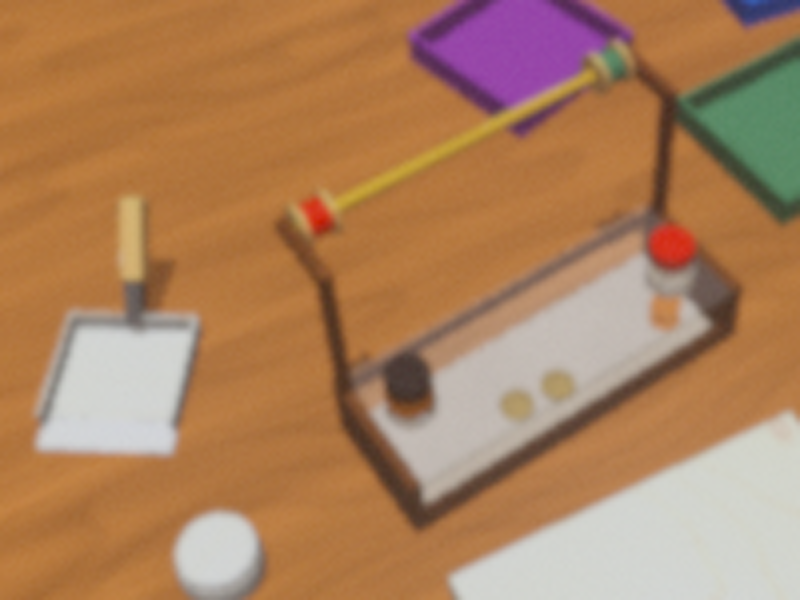

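```bash
python3 - <<'E'
from h import *
from scipy.optimize import least_squares
T=lambda u,v,z:at('top',217+(u+.5)/5-.5,125+(v+.5)/5-.5,z)
S=lambda u,v,z:at('scene',125+(u+.5)/4-.5,150+(v+.5)/4-.5,z)
print('scoop top',T(622,272,1),T(742,345,1),T(549,400,22),T(675,472,22),'handle top',T(592,500,98))
print('scoop sc',S(37,452,1),S(172,456,1),S(72,312,22),S(200,316,22))
print('rod top',T(90,242,208),T(450,208,208),'sc',S(340,207,208),S(590,75,208))
print('spool ctr top',T(69,245,208),T(475,203,208),'sc',S(315,215,208),S(612,64,208))
print('back corners sc',S(420,525,0),S(737,322,0))
print('lip top front',S(345,388,68),S(655,207,68))
print('stop foot?/paper back top', T(50,128,0),T(400,90,0),'strip top sc',S(425,492,16),S(712,318,16))
print('buttons',T(237,148,6),T(286,148,6),S(517,405,6),S(557,385,6))
t=lambda u,v,z:at('top',u/1.56,v/1.56,z)
print('tray',[t(*p,35) for p in((242,265),(307,259),(311,325),(247,328))])
E
```

```text
scoop top [ 587.6 -318.1    1. ] [ 532.  -411.2    1. ] [ 482.4 -255.4   22. ] [ 429.7 -350.7   22. ] handle top [ 401.  -270.2   98. ]
scoop sc [ 535.6 -413.2    1. ] [ 590.2 -318.2    1. ] [ 429.5 -350.6   22. ] [ 485.  -255.4   22. ]
rod top [554.9  85.5 208. ] [ 584.  -153.3  208. ] sc [ 585.  -146.4  208. ] [551.   82.2 208. ]
spool ctr top [552.5  99.4 208. ] [ 587.9 -170.   208. ] sc [ 583.5 -165.5  208. ] [548.4 103.9 208. ]
back corners sc [ 737.6 -167.4    0. ] [691.2 153.    0. ]
lip top front [ 639.7 -181.4   68. ] [594.9 124.8  68. ]
stop foot?/paper back top [693.2 133.7   0. ] [ 731.4 -143.7    0. ] strip top sc [ 722.3 -154.9   16. ] [686.8 128.9  16. ]
buttons [678.7 -14.7   6. ] [679.6 -53.3   6. ] [680.2 -53.6   6. ] [678.5 -15.7   6. ]
tray [array([598.7, 402.7,  35. ]), array([617.5, 242.6,  35. ]), array([454.7, 224.2,  35. ]), array([443.3, 379. ,  35. ])]
```

```bash
cat >> h.py <<'E'
def Rs(yaw,lean=40,):
    "tool orientation with lean back (deg), scoop yaw deg; tool y = -scoop y"
    c,s=np.cos(np.radians(yaw)),np.sin(np.radians(yaw)); a=np.radians(lean)
    z=np.array([np.sin(a)*c,np.sin(a)*s,-np.cos(a)]); y=np.array([s,-c,0]); return np.c_[np.cross(y,z),y,z]
def go(P,M,p0=None,M0=None,n=1):
    "slide and dr (8 deg units) from p0,M0 (default measured) to TCP P, rot M"
    s=arm.read_state()
    p0=np.array(s['position']) if p0 is None else np.array(p0,float)
    M0=R.from_quat(s['ee_rot']).as_matrix() if M0 is None else M0
    d=M0.T@(np.array(P)-p0); r=R.from_matrix(M0.T@M).as_rotvec()/np.radians(8)
    print('slide',d.round(1),'dr',r.round(2)); return d,r
def tcp(grip,M,e=19): return np.array(grip)+e*M[:,2]
def nose(M,p):
    "scoop nose point for tool pose, if grip nominal, lean 40"
    a=np.radians(40); x=np.cos(a)*M[:,0]*1+np.sin(a)*M[:,2]; z=np.sin(a)*M[:,0]-np.cos(a)*M[:,2]
    return np.array(p)-19*M[:,2]+167*x-70*z, x, z
E
python3 - <<'E'
from h import *
s=arm.read_state();M0=R.from_quat(s['ee_rot']).as_matrix()
go([440,130,300],M0)
M=Rs(-30.2); G=tcp([416.5,-280.2,70],M); pre=G-80*M[:,2]
print(G,pre); go(pre,M,[440,130,300],M0)
print(nose(M,G))
E
```

```text
slide [355.6 334.8 -68.9] dr [0. 0. 0.]
[ 427.05535755 -286.34336479   55.44515558] [ 382.61174682 -260.47656566  116.72871103]
slide [ 98.  382.1 183.8] dr [-0.32  4.99  0.9 ]
(array([ 5.60833892e+02, -3.64204331e+02,  1.42108547e-14]), array([ 0.8642748 , -0.50301995,  0.        ]), array([0., 0., 1.]))
```

step_arm:
  motion:
    - {"dr":[0,0,0],"slide":[44,42,-9],"jaw":70}
    - {"dr":[0,0,0],"slide":[89,84,-17],"jaw":70}
    - {"dr":[0,0,0],"slide":[133,126,-26],"jaw":70}
    - {"dr":[0,0,0],"slide":[178,168,-34],"jaw":70}
    - {"dr":[0,0,0],"slide":[222,210,-43],"jaw":70}
    - {"dr":[0,0,0],"slide":[267,252,-52],"jaw":70}
    - {"dr":[0,0,0],"slide":[311,293,-60],"jaw":70}
    - {"dr":[0,0,0],"slide":[356,335,-69],"jaw":70}

```text
clock: 1.2
position: [440.7, 128.0, 300.8]
ee_rot: [0.98, -0.197, 0.0, -0.0]
contact_force: [1.5, 0.9, -0.7]
gripper_width: 69.9
grasp_force: 0.0
```

step_arm:
  motion:
    - {"dr":[0,0.6,0.1],"slide":[12,48,0],"jaw":70}
    - {"dr":[0,1.2,0.2],"slide":[24,95,5],"jaw":70}
    - {"dr":[-0.1,1.9,0.3],"slide":[36,143,10],"jaw":70}
    - {"dr":[-0.2,2.5,0.4],"slide":[49,191,20],"jaw":70}
    - {"dr":[-0.2,3.1,0.6],"slide":[61,239,40],"jaw":70}
    - {"dr":[-0.2,3.7,0.7],"slide":[73,287,80],"jaw":70}
    - {"dr":[-0.3,4.4,0.8],"slide":[86,334,120],"jaw":70}
    - {"dr":[-0.3,5.0,0.9],"slide":[98,382,165],"jaw":70}

```text
clock: 2.2
position: [420.6, -214.9, 230.4]
ee_rot: [0.92, -0.254, 0.283, 0.099]
contact_force: [1.0, -1.0, 1.9]
gripper_width: 69.9
grasp_force: 0.0
```

```bash
python3 - <<'E'
from h import *
s=arm.read_state();print(s['clock'],s['position'].__repr__(),s['joints'],s['gripper_width'])
M=Rs(-30.2); G=tcp([416.5,-280.2,70],M)
go(G-80*M[:,2],M); go(G,M)
shot('top','top3.png',(267,155,387,245),6.5)
E
```

```text
2.2 array([ 420.57714883, -214.93275092,  230.41308151]) [-0.23396674 -0.13202267 -1.05803528  1.25460725 -0.22049017  0.08017187] 69.88940193353267
slide [-73.   54.3  90.3] dr [0.32 0.66 0.03]
slide [-65.7  50.7 169.9] dr [0.32 0.66 0.03]
```

View pics/top3.png

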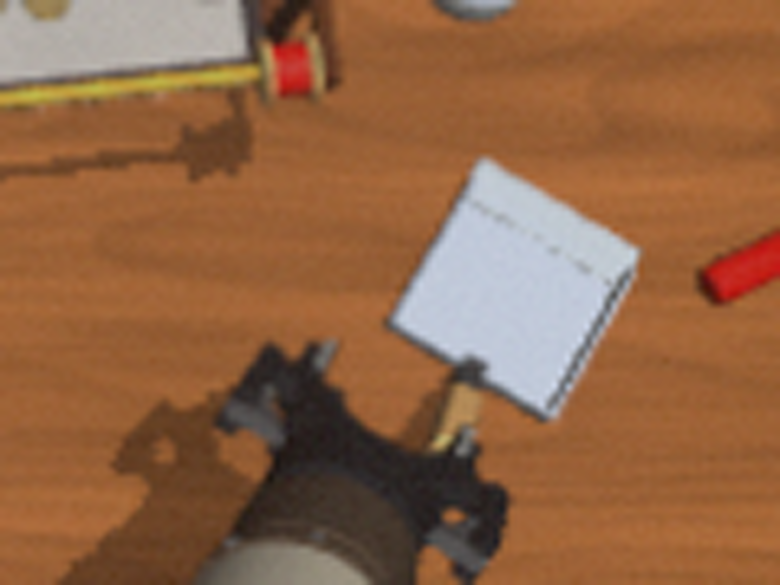

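The picture shows the open gripper above the scoop's handle (handle at about (462,400) in the crop), but the arm is folded with joint 3 and joint 5 near their limits. I'll fit a simple arm model so I can choose a lean the arm can reach.

```bash
python3 - <<'E'
from h import *
from scipy.optimize import least_squares
s=arm.read_state(); p=np.array(s['position']); z=R.from_quat(s['ee_rot']).as_matrix()[:,2]; q=s['joints']
t=np.tan(q[0]); L6=(p[1]-t*p[0])/(z[1]-t*z[0]); w=p-L6*z
print('L6',L6,'wrist r,z',np.hypot(*w[:2]),w[2],'tool az/pitch',np.degrees(np.arctan2(z[1],z[0])),np.degrees(np.arcsin(-z[2])))
# check forearm dir angle to tool vs j5
f=q[1]-q[2]; fd=np.array([np.cos(q[0])*np.cos(f),np.sin(q[0])*np.cos(f),-np.sin(f)]); print('ang',np.arccos(fd@z),q[4])
P=[((.385,.008),(np.hypot(241.51,576.431),231.312+L6)),((q[1],q[2]),(np.hypot(*w[:2]),w[2]))]
def fk(j2,j3,a): d1,L2,L4,a1,a3=a; f=j2-j3; return np.array([a1+L2*np.sin(j2)+L4*np.cos(f)+a3*np.sin(f),d1+L2*np.cos(j2)-L4*np.sin(f)+a3*np.cos(f)])
for a1,a3 in((0,0),(0,30),(50,0)):
    r=least_squares(lambda x:np.concatenate([fk(*j,[*x,a1,a3])-w for j,w in P]),[300,300,300]); print(a1,a3,r.x.round(1),r.fun.round(1))
E
```

```text
L6 526.0222514002488 wrist r,z 179.96406005755978 662.7841070112233 tool az/pitch -34.555438847941375 54.866044162730525
ang 0.21920806855600813 -0.21920806855600777
0 0 [340.4 637.  413.8] [ -1.   21.1 -13.4 -21.1]
0 30 [261.7 677.9 385.5] [ -0.9  18.6 -11.8 -18.6]
50 0 [280.8 660.9 351.1] [-0.3  6.8 -4.3 -6.8]
```

```bash
cat >> h.py <<'E'
import json
def log():
    s=arm.read_state(); open('log.txt','a').write(json.dumps([list(map(float,s[k])) for k in('joints','position','ee_rot')])+'\n')
    print(round(s['clock'],2),np.round(s['position'],1),np.round(s['joints'],3),'F',np.round(s['contact_force'],1),'w',round(s['gripper_width'],1)); return s
E
python3 - <<'E'
from h import *
log()
M=Rs(-30.2,20); G=tcp([416.5,-280.2,70],M); go(G-110*M[:,2],M)
M2=Rs(-30.2,30); G2=tcp([416.5,-280.2,70],M2); go(G2-70*M2[:,2],M2,G-110*M[:,2],M)
E
```

```text
2.25 [ 424.4 -213.4  232.6] [-0.234 -0.13  -1.054  1.27  -0.219  0.075] F [2.1 0.7 0.7] w 70.2
slide [-48.5  58.5  63.2] dr [ 0.32 -1.88  0.04]
slide [-8.9  0.  40.8] dr [ 0.    1.25 -0.  ]
```

step_arm:
  motion:
    - {"dr":[0,-1,0],"slide":[-10,10,0],"jaw":70}
    - {"dr":[0.1,-1.5,0],"slide":[-20,20,5],"jaw":70}
    - {"dr":[0.2,-1.9,0],"slide":[-30,30,15],"jaw":70}
    - {"dr":[0.3,-1.9,0],"slide":[-40,45,30],"jaw":70}
    - {"dr":[0.3,-1.9,0],"slide":[-48,58,50],"jaw":70}
    - {"dr":[0.3,-1.9,0],"slide":[-48,58,63],"jaw":70}
    - {"dr":[0.3,-1.9,0],"slide":[-48,58,63],"jaw":70}
    - {"dr":[0.3,-1.9,0],"slide":[-48,58,63],"jaw":70}

```text
clock: 3.25
position: [389.4, -262.3, 155.9]
ee_rot: [0.952, -0.255, 0.166, 0.044]
contact_force: [-1.1, -0.4, -0.3]
gripper_width: 70.4
grasp_force: 0.0
```

```bash
cat > fit.py <<'E'
from h import *
from scipy.optimize import least_squares
D=[json.loads(l) for l in open('log.txt')]
D.append([[1.433,.385,.008,0,-1.194,-.259],[241.51,576.431,231.312],[.98036,-.19719,0,0]])
def wr(q,a):
    d1,L2,L4,a1,a3=a[:5]; f=q[1]-q[2]; r=a1+L2*np.sin(q[1])+L4*np.cos(f)+a3*np.sin(f)
    return np.array([r*np.cos(q[0]),r*np.sin(q[0]),d1+L2*np.cos(q[1])-L4*np.sin(f)+a3*np.cos(f)])
def res(a):
    return np.concatenate([np.array(p)-wr(q,a)-a[5]*R.from_quat(e).as_matrix()[:,2] for q,p,e in D]+[(np.array(a)-[350,400,400,25,25,350])*.003])
r=least_squares(res,[350,400,400,25,25,350])
if __name__=='__main__': print(r.x.round(1),r.fun[:-6].round(1),np.linalg.svd(r.jac)[1].round(3))
E
python3 - <<'E'
from h import *
log()
E
python3 fit.py
```

```text
3.25 [ 389.4 -262.3  155.9] [-0.184  0.045 -0.812  0.289 -0.403  0.983] F [-1.1 -0.4 -0.3] w 70.4
[ 861.9  581.   562.   -65.1 -194.6  781.2] [ 1.250e+01  5.150e+01 -8.000e-01 -1.850e+01 -9.750e+01  9.000e-01
  1.585e+02 -2.190e+01 -1.000e-01] [3.361 2.474 0.658 0.352 0.152 0.039]
```

```bash
sed -i 's/return np.array(\[r\*np.cos(q\[0\]),r\*np.sin(q\[0\])/e=a[6]; return np.array([r*np.cos(q[0])+e*np.sin(q[0]),r*np.sin(q[0])-e*np.cos(q[0])/; s/25,25,350\])\*/25,25,350,160])*/; s/25,25,350\])$/25,25,350,160])/; s/:-6\]/:-7]/' fit.py; python3 fit.py
```

```text
[1553.4 -690.6  429.1  716.  -677.5 -101.8  162.7] [  0.8  33.1  31.4   2.4 -36.1 -35.4  -3.   -1.7   4. ] [3.362 2.474 1.739 0.651 0.345 0.107 0.037]
```

```bash
cat > fit.py <<'E'
from h import *
from scipy.optimize import least_squares
D=[json.loads(l) for l in open('log.txt')]
D.append([[1.433,.385,.008,0,-1.194,-.259],[241.51,576.431,231.312],[.98036,-.19719,0,0]])
def fk(q,a,sg=-1):
    d1,L2,L4,a1,a3,L6,e,e5,a5=a; q=np.array(q)
    A=R.from_euler('z',q[0]); B=A*R.from_euler('y',q[1]); C=A*R.from_euler('y',q[1]-q[2])
    W=C*R.from_euler('x',sg*q[3]); T=W*R.from_euler('y',-q[4])
    p=A.apply([a1,-e,d1])+B.apply([0,0,L2])+C.apply([L4,0,a3])+W.apply([0,-e5,0])+T.apply([L6,0,a5])
    return p,T
x0=np.array([350,400,400,25,0,350,80,80,0.])
def res(a): return np.concatenate([np.array(p)-fk(q,a)[0] for q,p,_ in D]+[(a-x0)*.01])
if __name__=='__main__':
    for sg in(1,-1): print(sg,[(fk(q,x0,sg)[1].apply([1,0,0])-R.from_quat(e).as_matrix()[:,2]).round(3) for q,p,e in D])
    for q,p,e in D:
        T=fk(q,x0)[1]; print((T.inv()*R.from_quat(e)).as_rotvec().round(3))
    r=least_squares(res,x0)
    print(r.x.round(1),r.fun[:-9].round(1),np.linalg.svd(r.jac)[1].round(3))
E
python3 fit.py
```

```text
1 [array([0.096, 0.404, 0.   ]), array([0.041, 0.22 , 0.   ]), array([-0., -0.,  0.])]
-1 [array([ 0., -0.,  0.]), array([-0., -0.,  0.]), array([-0., -0.,  0.])]
[-1.264  1.173 -1.264]
[-1.887  0.571 -1.887]
[-1.016  1.321 -1.016]
[280.3 520.4 449.9  -7.8 -38.7 329.7   7.1 152.6  12.6] [-0.3 -0.   0.6  0.4  0.4 -0.7  0.3 -0.1  0.1] [3.387 2.89  2.361 0.856 0.817 0.344 0.281 0.037 0.012]
```

```bash
cat > ik.py <<'E'
from fit import *
A0=least_squares(res,x0).x
lo=np.array([-3.14,-1.21,-1.07,-3.16,-2.99,-3.1]);hi=np.array([3.14,2.06,1.41,2.05,-.16,3.1])
R0=R.from_euler('y',90,degrees=True)
th=[((fk(q,A0)[1]*R0).inv()*R.from_quat(e)).as_rotvec()[2] for q,p,e in D]; J6=[q[5] for q,_,_ in D]
sg6,off6=(-1,0)
for s in(1,-1):
    o=[(t-s*j+np.pi)%(2*np.pi)-np.pi for t,j in zip(th,J6)]
    if np.ptp(o)<.05 or np.ptp(np.abs(o))<.02: sg6,off6=s,o[0]
def full(q):
    p,T=fk(q,A0); return p,T*R0*R.from_euler('z',sg6*q[5]+off6)
def ik(P,M,q0):
    Mr=R.from_matrix(M)
    f=lambda q:(lambda pr:np.r_[(pr[0]-P)/100,(Mr.inv()*pr[1]).as_rotvec()])(full(q))
    r=least_squares(f,np.clip(q0,lo+.01,hi-.01),bounds=(lo,hi)); return r.x,np.linalg.norm(r.fun)
def sols(P,M,n=25):
    rng=np.random.default_rng(0);out=[]
    for _ in range(n):
        q,e=ik(P,M,rng.uniform(lo,hi))
        if e<5e-3 and not any(np.allclose(q,o,atol=.05) for o in out): out.append(q)
    return out
E
python3 - <<'E'
from ik import *
print(sg6,off6)
xr=np.array([.99,.139,0]);yr=np.array([-.139,.99,0]);O=np.array([607.7,-27.5,0])
for lean in(30,40):
  W={'grasp':([416.5,-280.2,70],-30.2,lean),'lift':([416.5,-280.2,110],-30.2,lean),
   'pre':(O+xr*(-30-167)-16.7*yr+[0,0,75],8,lean),'in':(O+xr*(105-167)-16.7*yr+[0,0,70],8,lean),
   'up':(O+xr*(-30-167)-16.7*yr+[0,0,130],8,lean)}
  for k,(g,yaw,l) in W.items():
    M=Rs(yaw,l); print(lean,k,[s.round(2).tolist() for s in sols(tcp(g,M),M)])
E
```

```text
-1 -1.5707963267948961
30 grasp []
30 lift []
30 pre []
30 in []
30 up []
40 grasp []
40 lift []
40 pre [[-0.31, 0.22, -0.68, -1.51, -0.28, -2.84]]
40 in []
40 up []
```

```bash
cat > plan.py <<'E'
from ik import *
xr=np.array([.99,.139,0]);yr=np.array([-.139,.99,0]);O=np.array([607.7,-27.5,0])
def rg(x,y,z): return O+xr*x+yr*y+[0,0,z]
E
python3 - <<'E'
from plan import *
print(A0.round(1))
for q,p,e in D:
    P,T=full(q); print((P-p).round(1),(R.from_quat(e).inv()*T).magnitude().round(3))
q0s=[D[1][0],D[0][0],D[2][0],[-.3,.2,-.7,-1.5,-.3,-2.8],[-.2,.4,-.4,-3,-.4,-2]]
for lean in(30,40,50):
  for k,g,yaw in(('grasp',[416.5,-280.2,70],-30.2),('lift',[416.5,-280.2,110],-30.2),('pre',rg(-197,-16.7,75),8),('in',rg(-62,-16.7,70),8)):
    M=Rs(yaw,lean); b=sorted([ik(tcp(g,M),M,q) for q in q0s],key=lambda t:t[1])
    for q,e in b[:2]: print(lean,k,q.round(2).tolist(),round(e,4))
E
```

```text
[280.3 520.4 449.9  -7.8 -38.7 329.7   7.1 152.6  12.6]Traceback (most recent call last):
  File "<stdin>", line 4, in <module>
AttributeError: 'float' object has no attribute 'round'
```

```bash
python3 - <<'E'
from plan import *
for q,p,e in D:
    P,T=full(q); print((P-p).round(1),(R.from_quat(e).inv()*T).magnitude())
q0s=[D[1][0],D[0][0],D[2][0],[-.3,.2,-.7,-1.5,-.3,-2.8],[-.2,.4,-.4,-3,-.4,-2]]
for lean in(30,40,50):
  for k,g,yaw in(('grasp',[416.5,-280.2,70],-30.2),('lift',[416.5,-280.2,110],-30.2),('pre',rg(-197,-16.7,75),8),('in',rg(-62,-16.7,70),8)):
    M=Rs(yaw,lean); b=sorted([ik(tcp(g,M),M,q) for q in q0s],key=lambda t:t[1])
    for q,e in b[:2]: print(lean,k,q.round(2).tolist(),round(e,4))
E
```

```text
[ 0.3  0.  -0.6] 4.935890375251311e-16
[-0.4 -0.4  0.7] 6.007755892513612e-16
[-0.3  0.1 -0.1] 0.00027675838488737603
30 grasp [-0.38, 0.33, -0.59, -0.62, -0.16, 2.06] 0.1662
30 grasp [-0.38, 0.33, -0.59, -0.62, -0.16, 2.06] 0.1662
30 lift [-0.28, 0.25, -0.72, -0.07, -0.16, 1.42] 0.1486
30 lift [-0.28, 0.25, -0.72, -0.07, -0.16, 1.42] 0.1486
30 pre [0.02, 0.21, -0.72, -0.84, -0.16, 2.51] 0.0606
30 pre [0.02, 0.21, -0.72, -0.84, -0.16, 2.51] 0.0606
30 in [0.13, 0.39, -0.52, -0.5, -0.16, 2.08] 0.071
30 in [0.13, 0.39, -0.52, -0.5, -0.16, 2.08] 0.071
40 grasp [-0.75, 0.33, -0.58, -1.93, -0.16, -2.61] 0.0315
40 grasp [-0.75, 0.33, -0.58, -1.93, -0.16, -2.61] 0.0315
40 lift [-0.73, 0.24, -0.59, -1.84, -0.16, -2.72] 0.098
40 lift [-0.73, 0.24, -0.59, -1.84, -0.16, -2.72] 0.098
40 pre [-0.31, 0.22, -0.68, -1.51, -0.28, -2.84] 0.0
40 pre [-0.31, 0.22, -0.68, -1.51, -0.28, -2.84] 0.0
40 in [-0.08, 0.38, -0.45, -1.32, -0.16, 3.06] 0.0179
40 in [-0.08, 0.38, -0.45, -1.32, -0.16, 3.06] 0.0179
50 grasp [-1.02, 0.45, -0.74, -2.38, -0.56, -1.91] 0.0
50 grasp [-1.02, 0.45, -0.74, -2.38, -0.56, -1.91] 0.0
50 lift [-0.93, 0.28, -0.69, -2.2, -0.38, -2.21] 0.0
50 lift [-0.93, 0.28, -0.69, -2.2, -0.38, -2.21] 0.0
50 pre [-0.68, 0.36, -0.76, -1.9, -0.63, -2.14] 0.0
50 pre [-0.68, 0.36, -0.76, -1.9, -0.63, -2.14] 0.0
50 in [-0.41, 0.45, -0.53, -2.0, -0.46, -2.3] 0.0
50 in [-0.41, 0.45, -0.53, -2.0, -0.46, -2.3] 0.0
```

```bash
cat >> plan.py <<'E'
TR=np.array([528.6,312.1,0])
def pose(n,yaw,lean,flip,tip=0,grip=(-167,70)):
    """tool pose for scoop nose edge at n, scoop yaw, tipped nose-down by tip deg; lean = tool lean in flat scoop"""
    M=Rs(yaw,lean-tip); c,s=np.cos(np.radians(yaw)),np.sin(np.radians(yaw)); t=np.radians(tip)
    x=np.array([np.cos(t)*c,np.cos(t)*s,-np.sin(t)]); z=np.array([np.sin(t)*c,np.sin(t)*s,np.cos(t)])
    g=np.array(n)+grip[0]*x+grip[1]*z; P=g+19*M[:,2]
    return P,(M@np.diag([-1,-1,1]) if flip else M)
def track(q,poses):
    out=[];E=0
    for P,M in poses:
        q2,e=ik(P,M,q); E=max(E,e, .0); out.append(q2); q=q2
    return np.array(out),E
def interp(a,b,n): return [np.array(a)+(np.array(b)-np.array(a))*k/n for k in range(1,n+1)]
E
cat > t.py <<'E'
from plan import *
qg=np.array([-1.02,.45,-.74,-2.38,-.56,-1.91])
N0=rg(105,-16.7,0); lean=50
for flip in(0,1):
  q=qg+[0,0,0,0,0,np.pi*flip]
  NS=np.array([561,-365,0]); Npre=rg(-30,-16.7,0)
  seq=[pose(NS,-30.2,lean,flip),pose(NS+[0,0,40],-30.2,lean,flip)]+[pose(NS+[0,0,40]+(Npre-NS)*t,-30.2+38.2*t,lean,flip) for t in(.25,.5,.75,1)]
  seq+=[pose(Npre,8,lean,flip),pose(N0,8,lean,flip),pose(Npre,8,lean,flip),pose(Npre+[0,0,70],8,lean,flip)]
  Q,e=track(q,seq); print(flip,'err',round(e,4)); print(Q.round(2))
  for yaw in range(-60,121,20):
    nn=TR+[0,0,60]
    a=[pose(Npre+[0,0,70]+(nn-Npre-[0,0,70])*t,8+(yaw-8)*t,lean,flip) for t in np.arange(.125,1.01,.125)]
    b=[pose(TR+[0,0,50],yaw,lean,flip,tip) for tip in range(5,51,5)]
    Qa,ea=track(Q[-1],a); Qb,eb=track(Qa[-1],b)
    print(yaw,round(ea,3),round(eb,3),'maxstep',np.abs(np.diff(np.r_[Qa,Qb],axis=0)).max().round(2),Qa[-1].round(2),Qb[-1].round(2))
E
python3 t.py
```

```text
0 err 0.0
[[-1.02  0.45 -0.74 -2.38 -0.56 -1.92]
 [-0.93  0.28 -0.69 -2.19 -0.38 -2.22]
 [-0.86  0.24 -0.72 -2.02 -0.42 -2.32]
 [-0.78  0.21 -0.74 -1.9  -0.47 -2.37]
 [-0.69  0.2  -0.75 -1.81 -0.51 -2.4 ]
 [-0.57  0.19 -0.75 -1.75 -0.53 -2.43]
 [-0.7   0.38 -0.77 -1.92 -0.65 -2.1 ]
 [-0.41  0.45 -0.53 -2.   -0.46 -2.3 ]
 [-0.7   0.38 -0.77 -1.92 -0.65 -2.1 ]
 [-0.45  0.07 -0.73 -1.59 -0.44 -2.71]]
-60 1.08 1.022 maxstep 0.79 [ 0.53  0.39 -0.61 -3.16 -0.16 -2.77] [ 0.38  0.21 -0.67 -3.16 -0.16 -2.98]
-40 0.849 0.851 maxstep 0.68 [ 0.51  0.31 -0.71 -3.16 -0.16 -2.46] [ 0.37  0.18 -0.71 -3.16 -0.16 -2.62]
-20 0.593 0.846 maxstep 0.53 [ 0.47  0.23 -0.82 -3.16 -0.18 -2.15] [ 0.35  0.15 -0.74 -3.16 -0.16 -2.25]
0 0.288 0.843 maxstep 0.41 [ 0.39  0.25 -1.   -3.16 -0.51 -1.81] [ 0.32  0.13 -0.77 -3.16 -0.16 -1.87]
20 0.0 0.841 maxstep 0.26 [ 0.21  0.22 -1.01 -2.93 -0.54 -1.66] [ 0.29  0.12 -0.78 -3.16 -0.16 -1.49]
40 0.0 0.951 maxstep 0.5 [ 0.19  0.14 -0.7  -1.76 -0.39 -2.6 ] [ 0.45  0.1  -0.51 -1.34 -0.28 -3.1 ]
60 0.0 0.832 maxstep 0.23 [ 0.05  0.26 -0.52 -1.32 -0.73 -2.69] [ 0.38  0.19 -0
[... 1050 characters left out ...]
 0.843 maxstep 0.41 [ 0.39  0.25 -1.   -3.16 -0.51  1.33] [ 0.32  0.13 -0.77 -3.16 -0.16  1.27]
20 0.0 0.841 maxstep 0.26 [ 0.21  0.22 -1.01 -2.93 -0.54  1.48] [ 0.29  0.12 -0.78 -3.16 -0.16  1.65]
40 0.0 0.097 maxstep 0.83 [ 0.19  0.14 -0.7  -1.76 -0.39  0.54] [ 0.81  0.3  -0.19 -0.   -1.09 -1.68]
60 0.0 0.0 maxstep 0.31 [ 0.05  0.26 -0.52 -1.32 -0.73  0.45] [ 0.77  0.31 -0.17  0.   -1.09 -1.3 ]
80 0.0 0.0 maxstep 0.18 [-0.    0.43 -0.26 -1.07 -1.04  0.48] [ 0.74  0.33 -0.14  0.   -1.1  -0.92]
100 0.0 0.0 maxstep 0.14 [ 0.03  0.61  0.04 -0.9  -1.32  0.53] [ 0.72  0.36 -0.1  -0.   -1.11 -0.55]
120 0.0 0.0 maxstep 0.2 [ 0.11  0.78  0.37 -0.78 -1.6   0.58] [ 0.71  0.39 -0.05 -0.   -1.13 -0.18]
```

```bash
cat >> plan.py <<'E'
def rows(poses,p0,M0,jaw):
    "print rows relative to start pose"
    for P,M in poses:
        d=M0.T@(np.array(P)-p0); r=R.from_matrix(M0.T@M).as_rotvec()/np.radians(8)
        print('dr',(r+0).round(2).tolist(),'slide',d.round(0).tolist())
def cur():
    s=arm.read_state(); return np.array(s['position']),R.from_quat(s['ee_rot']).as_matrix(),np.array(s['joints'])
def fkp(q): p,T=full(q); return p,T.as_matrix()
E
python3 - <<'E'
from plan import *
NS=np.array([561,-365,0]); P,M=pose(NS,-30.2,50,1); Pp=P-80*M[:,2]
p,M0,q=cur()
qt,e=ik(Pp,M,[-.95,.3,-.7,-2.2,-.5,1.1]); print(qt.round(2),e,P,Pp)
qm=(q+qt)/2+[0,-.12,0,0,-.25,0]
A=[fkp(x) for x in interp(q,qm,8)]; B=[fkp(x) for x in interp(qm,qt,8)]
print([a[0].round().tolist() for a in A+B])
rows(A,*fkp(q),70); print(); rows(B,*A[-1],70)
E
```

```text
[-0.97  0.16 -0.79 -2.08 -0.39  0.84] 1.175851174694395e-10 [ 429.24549335 -288.31704598   57.78703542] [ 376.2796606  -257.49019518  109.21004419]
[[352.0, -265.0, 140.0], [319.0, -258.0, 125.0], [292.0, -244.0, 111.0], [273.0, -224.0, 101.0], [261.0, -201.0, 93.0], [258.0, -175.0, 90.0], [263.0, -150.0, 91.0], [276.0, -127.0, 97.0], [294.0, -125.0, 97.0], [313.0, -130.0, 98.0], [331.0, -140.0, 100.0], [347.0, -156.0, 102.0], [360.0, -176.0, 105.0], [370.0, -200.0, 107.0], [375.0, -228.0, 109.0], [376.0, -257.0, 109.0]]
dr [0.15, -0.34, 1.37] slide [-35.0, 20.0, 5.0]
dr [0.35, -0.68, 2.73] slide [-70.0, 31.0, 9.0]
dr [0.61, -1.0, 4.08] slide [-103.0, 32.0, 11.0]
dr [0.92, -1.31, 5.41] slide [-132.0, 25.0, 12.0]
dr [1.3, -1.6, 6.72] slide [-155.0, 10.0, 12.0]
dr [1.75, -1.87, 8.0] slide [-171.0, -10.0, 10.0]
dr [2.26, -2.12, 9.26] slide [-178.0, -35.0, 6.0]
dr [2.86, -2.34, 10.48] slide [-176.0, -61.0, -0.0]

dr [0.66, -0.07, 1.28] slide [-6.0, -15.0, 10.0]
dr [1.32, -0.11, 2.57] slide [-7.0, -32.0, 18.0]
dr [1.98, -0.12, 3.86] slide [-3.0, -52.0, 23.0]
dr [2.65, -0.11, 5.17] slide [6.0, -72.0, 25.0]
dr [3.31, -0.08, 6.48] slide [20.0, -92.0, 25.0]
dr [3.97, -0.05, 7.8] slide [38.0, -111.0, 23.0]
dr [4.63, -0.0, 9.12] slide [61.0, -127.0, 18.0]
dr [5.29, 0.04, 10.45] slide [86.0, -140.0, 11.0]
```

step_arm:
  motion:
    - {"dr":[0.15,-0.34,1.3],"slide":[-35,20,5],"jaw":70}
    - {"dr":[0.35,-0.68,2.6],"slide":[-70,31,9],"jaw":70}
    - {"dr":[0.61,-1.0,3.9],"slide":[-103,32,11],"jaw":70}
    - {"dr":[0.92,-1.31,5.2],"slide":[-132,25,12],"jaw":70}
    - {"dr":[1.3,-1.6,6.5],"slide":[-155,10,12],"jaw":70}
    - {"dr":[1.75,-1.87,7.8],"slide":[-171,-10,10],"jaw":70}
    - {"dr":[2.26,-2.12,9.1],"slide":[-178,-35,6],"jaw":70}
    - {"dr":[2.86,-2.34,10.4],"slide":[-176,-61,0],"jaw":70}

```text
clock: 4.25
position: [277.1, -125.7, 97.0]
ee_rot: [-0.565, 0.775, -0.056, 0.277]
contact_force: [-0.5, 0.5, 0.0]
gripper_width: 70.1
grasp_force: 0.0
```

```bash
python3 - <<'E'
from plan import *
log()
NS=np.array([561,-365,0]); P,M=pose(NS,-30.2,50,1); Pp=P-80*M[:,2]
p,M0,q=cur()
qt,e=ik(Pp,M,[-.95,.3,-.7,-2.2,-.5,1.1])
B=[fkp(x) for x in interp(q,qt,8)]
print([a[0].round().tolist() for a in B])
rows(B,*fkp(q),70); print(fkp(q)[0]-p)
E
```

```text
4.25 [ 277.1 -125.7   97. ] [-0.506 -0.025 -0.789 -0.848 -0.621  0.853] F [-0.5  0.5  0. ] w 70.1
[[303.0, -124.0, 99.0], [319.0, -127.0, 99.0], [335.0, -136.0, 100.0], [350.0, -151.0, 102.0], [362.0, -171.0, 105.0], [371.0, -196.0, 107.0], [376.0, -225.0, 108.0], [376.0, -257.0, 109.0]]
dr [0.63, -0.09, 1.34] slide [-5.0, -10.0, 10.0]
dr [1.28, -0.15, 2.68] slide [-6.0, -25.0, 17.0]
dr [1.95, -0.17, 4.03] slide [-2.0, -42.0, 22.0]
dr [2.62, -0.17, 5.38] slide [8.0, -60.0, 24.0]
dr [3.3, -0.14, 6.74] slide [23.0, -79.0, 24.0]
dr [3.99, -0.1, 8.1] slide [43.0, -97.0, 21.0]
dr [4.68, -0.04, 9.46] slide [68.0, -112.0, 15.0]
dr [5.37, 0.02, 10.83] slide [97.0, -123.0, 7.0]
[11.47158297 -1.80060938  4.60561331]
```

step_arm:
  motion:
    - {"dr":[0.6,-0.07,1.15],"slide":[-6,-15,10],"jaw":70}
    - {"dr":[1.2,-0.11,2.3],"slide":[-7,-32,18],"jaw":70}
    - {"dr":[1.75,-0.12,3.4],"slide":[-3,-50,23],"jaw":70}
    - {"dr":[2.35,-0.11,4.6],"slide":[4,-70,23],"jaw":70}
    - {"dr":[2.95,-0.08,5.8],"slide":[16,-88,23],"jaw":70}
    - {"dr":[3.5,-0.05,6.9],"slide":[32,-105,20],"jaw":70}
    - {"dr":[4.1,0,8.1],"slide":[54,-120,16],"jaw":70}
    - {"dr":[4.7,0,9.25],"slide":[75,-132,8],"jaw":70}

```text
clock: 5.25
position: [377.4, -240.5, 115.8]
ee_rot: [0.118, 0.897, -0.113, 0.41]
contact_force: [0.0, -0.6, -0.9]
gripper_width: 69.6
grasp_force: 0.0
```

```bash
python3 - <<'E'
from plan import *
log()
p,M0,q=cur(); print(fkp(q)[0]-p, A0.round(1))
P,M=pose([561,-365,0],-30.2,50,1)
go(P-50*M[:,2],M); go(P,M)
E
```

```text
5.25 [ 377.4 -240.5  115.8] [-0.881  0.095 -0.735 -1.772 -0.373  0.675] F [ 0.  -0.6 -0.9] w 69.6
[-0.52081244  0.07111732  0.01847725] [ 1.698e+02  5.610e+02  4.244e+02 -7.000e-01 -3.100e+00  2.993e+02
  2.000e-01  1.598e+02  7.000e-01]
slide [  4.4 -18.6  38.3] dr [0.7  0.09 1.57]
slide [  5.5 -23.4  88.1] dr [0.7  0.09 1.57]
```

```bash
sed -i 's/for flip in(0,1)/for flip in(1,)/; s/range(-60,121,20)/range(40,121,20)/; s/lean=50/lean=LL/; s/^qg/import sys; LL=float(sys.argv[1])\nqg/' t.py; python3 t.py 50; python3 t.py 45
```

```text
1 err 0.0
[[-1.04  0.39 -0.8  -2.36 -0.56  1.22]
 [-0.93  0.24 -0.69 -2.11 -0.36  0.83]
 [-0.85  0.2  -0.71 -1.95 -0.4   0.74]
 [-0.77  0.17 -0.74 -1.84 -0.45  0.69]
 [-0.67  0.16 -0.75 -1.76 -0.49  0.66]
 [-0.55  0.16 -0.74 -1.7  -0.52  0.64]
 [-0.69  0.33 -0.81 -1.9  -0.64  1.03]
 [-0.42  0.41 -0.56 -1.96 -0.45  0.81]
 [-0.69  0.33 -0.81 -1.9  -0.64  1.03]
 [-0.42  0.05 -0.7  -1.52 -0.42  0.33]]
40 0.0 0.091 maxstep 0.76 [ 0.21  0.11 -0.68 -1.67 -0.37  0.43] [ 0.81  0.3  -0.19 -0.   -1.08 -1.68]
60 0.0 0.0 maxstep 0.31 [ 0.07  0.24 -0.51 -1.3  -0.72  0.4 ] [ 0.77  0.31 -0.18 -0.   -1.08 -1.3 ]
80 0.0 0.0 maxstep 0.17 [ 0.03  0.4  -0.27 -1.07 -1.02  0.46] [ 0.74  0.33 -0.15  0.   -1.09 -0.92]
100 0.0 0.0 maxstep 0.14 [ 0.06  0.56  0.   -0.91 -1.3   0.51] [ 0.72  0.36 -0.1  -0.   -1.11 -0.55]
120 0.0 0.0 maxstep 0.18 [ 0.13  0.72  0.3  -0.79 -1.57  0.57] [ 0.71  0.39 -0.06 -0.   -1.13 -0.19]
1 err 0.0273
[[-0.92  0.33 -0.67 -2.14 -0.32  0.87]
 [-0.74  0.21 -0.59 -1.76 -0.16  0.34]
 [-0.59  0.16 -0.63 -1.53 -0.16  0.12]
 [-0.53  0.13 -0.67 -1.51 -0.24  0.18]
 [-0.45  0.12 -0.69 -1.49 -0.3   0.22]
 [-0.35  0.11 -0.69 -1.46 -0.34  0.24]
 [-0.54  0.26 -0.74 -1.75 -0.47  0.72]
 [-0.25  0.37 -0.48 -1.64 -0.27  0.36]
 [-0.54  0.26 -0.74 -1.75 -0.47  0.72]
 [-0.16  0.02 -0.7  -1.17 -0.23 -0.19]]
40 0.006 0.096 maxstep 0.74 [ 0.49  0.09 -0.66 -1.26 -0.16 -0.16] [ 0.8   0.34 -0.13 -0.01 -1.19 -1.67]
60 0.0 0.0 maxstep 0.31 [ 0.18  0.21 -0.5  -1.16 -0.63  0.2 ] [ 0.78  0.34 -0.14  0.02 -1.17 -1.32]
80 0.0 0.0 maxstep 0.17 [ 0.09  0.37 -0.28 -0.99 -0.96  0.35] [ 0.77  0.36 -0.13  0.06 -1.15 -0.97]
100 0.0 0.0 maxstep 0.16 [ 0.1   0.53 -0.01 -0.84 -1.24  0.45] [ 0.75  0.37 -0.12  0.08 -1.13 -0.62]
120 0.0 0.0 maxstep 0.19 [ 0.16  0.69  0.27 -0.72 -1.51  0.54] [ 0.75  0.39 -0.1   0.1  -1.11 -0.27]
```

step_arm:
  motion:
    - {"dr":[0.2,0,0.5],"slide":[1,-6,-5],"jaw":70}
    - {"dr":[0.5,0.1,1.0],"slide":[3,-12,-5],"jaw":70}
    - {"dr":[0.7,0.1,1.57],"slide":[4,-16,0],"jaw":70}
    - {"dr":[0.7,0.1,1.57],"slide":[4,-17,20],"jaw":70}
    - {"dr":[0.7,0.1,1.57],"slide":[4,-19,40],"jaw":70}
    - {"dr":[0.7,0.1,1.57],"slide":[5,-20,50],"jaw":70}
    - {"dr":[0.7,0.1,1.57],"slide":[5,-20,50],"jaw":70}
    - {"dr":[0.7,0.1,1.57],"slide":[5,-20,50],"jaw":70}

```text
clock: 6.25
position: [403.0, -272.8, 81.7]
ee_rot: [0.233, 0.876, -0.11, 0.407]
contact_force: [0.1, 0.7, 1.2]
gripper_width: 69.9
grasp_force: 0.0
```

```bash
python3 - <<'E'
from plan import *
log()
P,M=pose([561,-365,0],-30.2,50,1)
go(P,M); shot('scene','sc4.png',(110,170,230,260),6)
E
```

```text
6.25 [ 403.  -272.8   81.7] [-1.03   0.27  -0.795 -2.205 -0.477  1.038] F [0.1 0.7 1.2] w 69.9
slide [-1.4 -0.3 38.7] dr [ 0.02 -0.02  0.04]
```

View pics/sc4.png

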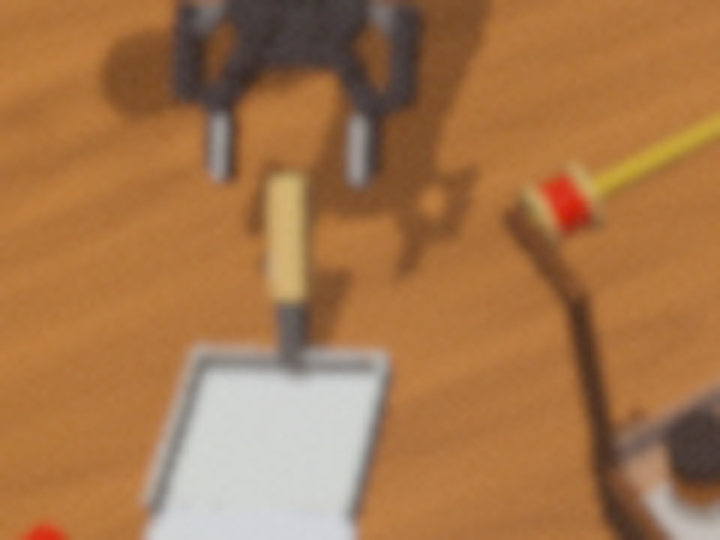

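The fingers, at (220,180) and (360,185), straddle the handle at (288,230) and are centred. I'll advance and close.

step_arm:
  motion:
    - {"dr":[0,0,0],"slide":[0,0,10],"jaw":70}
    - {"dr":[0,0,0],"slide":[-1,0,25],"jaw":70}
    - {"dr":[0,0,0],"slide":[-1,0,40],"jaw":60}
    - {"dr":[0,0,0],"slide":[-1,0,40],"jaw":40}
    - {"dr":[0,0,0],"slide":[-1,0,40],"jaw":10}
    - {"dr":[0,0,0],"slide":[-1,0,40],"jaw":5}
    - {"dr":[0,0,0],"slide":[-1,0,40],"jaw":5}
    - {"dr":[0,0,0],"slide":[-1,0,40],"jaw":5}

```text
clock: 7.3
position: [429.7, -288.1, 56.6]
ee_rot: [0.234, 0.876, -0.11, 0.407]
contact_force: [-4.3, 2.6, 6.7]
gripper_width: 19.0
grasp_force: 59.4
```

```bash
python3 - <<'E'
from plan import *
s=log(); print(s['grasp_force'])
P,M=pose([561,-365,0],-30.2,50,1); go(P,M)
E
```

```text
7.3 [ 429.7 -288.1   56.6] [-1.042  0.394 -0.798 -2.356 -0.564  1.224] F [-4.3  2.6  6.7] w 19.0
59.387367367744446
slide [-0.7 -0.4 -1. ] dr [ 0.02 -0.02  0.03]
```

```bash
python3 - <<'E'
from plan import *
p,M0,q=cur()
NS=np.array([561,-365,0]);Np=rg(-30,-16.7,0)
a=pose(NS+[0,0,40],-30.2,50,1); rows([a],p,M0,5)
S=[pose(NS+[0,0,40]+(Np-NS)*t,-30.2+38.2*t,50,1) for t in np.arange(1,17)/16]
rows(S[:8],*a,5);print(); rows(S[8:],*S[7],5)
E
```

```text
dr [0.02, -0.02, 0.03] slide [-31.0, -0.0, -27.0]
dr [-0.23, -0.0, -0.19] slide [6.0, 11.0, -7.0]
dr [-0.46, -0.0, -0.38] slide [11.0, 23.0, -13.0]
dr [-0.69, 0.0, -0.58] slide [16.0, 34.0, -20.0]
dr [-0.91, 0.0, -0.77] slide [22.0, 46.0, -26.0]
dr [-1.14, 0.0, -0.96] slide [27.0, 57.0, -32.0]
dr [-1.37, 0.0, -1.15] slide [31.0, 69.0, -37.0]
dr [-1.6, 0.0, -1.34] slide [36.0, 80.0, -43.0]
dr [-1.83, 0.0, -1.53] slide [40.0, 92.0, -48.0]

dr [-0.23, 0.0, -0.19] slide [2.0, 13.0, -2.0]
dr [-0.46, 0.0, -0.38] slide [3.0, 27.0, -4.0]
dr [-0.69, -0.0, -0.58] slide [4.0, 40.0, -5.0]
dr [-0.91, 0.0, -0.77] slide [5.0, 53.0, -6.0]
dr [-1.14, 0.0, -0.96] slide [6.0, 67.0, -8.0]
dr [-1.37, -0.0, -1.15] slide [7.0, 80.0, -8.0]
dr [-1.6, -0.0, -1.34] slide [8.0, 94.0, -9.0]
dr [-1.83, -0.0, -1.53] slide [8.0, 107.0, -10.0]
```

step_arm:
  motion:
    - {"dr":[0,0,0],"slide":[-1,0,-1],"jaw":5}
    - {"dr":[0,0,0],"slide":[-4,0,-3],"jaw":5}
    - {"dr":[0,0,0],"slide":[-9,0,-8],"jaw":5}
    - {"dr":[0,0,0],"slide":[-15,0,-13],"jaw":5}
    - {"dr":[0,0,0],"slide":[-21,0,-18],"jaw":5}
    - {"dr":[0,0,0],"slide":[-26,0,-22],"jaw":5}
    - {"dr":[0,0,0],"slide":[-29,0,-25],"jaw":5}
    - {"dr":[0,0,0],"slide":[-31,0,-26],"jaw":5}

```text
clock: 8.3
position: [429.9, -288.5, 96.6]
ee_rot: [0.234, 0.877, -0.11, 0.406]
contact_force: [-1.2, -0.2, -3.0]
gripper_width: 19.4
grasp_force: 58.5
```

step_arm:
  motion:
    - {"dr":[-0.1,0,-0.1],"slide":[2,4,-2],"jaw":5}
    - {"dr":[-0.3,0,-0.25],"slide":[7,15,-9],"jaw":5}
    - {"dr":[-0.57,0,-0.48],"slide":[14,29,-16],"jaw":5}
    - {"dr":[-0.85,0,-0.72],"slide":[20,43,-24],"jaw":5}
    - {"dr":[-1.14,0,-0.96],"slide":[27,57,-32],"jaw":5}
    - {"dr":[-1.37,0,-1.15],"slide":[31,69,-37],"jaw":5}
    - {"dr":[-1.6,0,-1.34],"slide":[36,80,-43],"jaw":5}
    - {"dr":[-1.83,0,-1.53],"slide":[40,92,-48],"jaw":5}

```text
clock: 9.3
position: [421.7, -176.9, 96.5]
ee_rot: [0.085, 0.903, -0.039, 0.419]
contact_force: [0.4, -0.6, -2.0]
gripper_width: 19.4
grasp_force: 58.6
```

step_arm:
  motion:
    - {"dr":[-0.23,0,-0.19],"slide":[2,13,-2],"jaw":5}
    - {"dr":[-0.46,0,-0.38],"slide":[3,27,-4],"jaw":5}
    - {"dr":[-0.7,0,-0.58],"slide":[4,41,-5],"jaw":5}
    - {"dr":[-1.0,0,-0.84],"slide":[5,57,-7],"jaw":5}
    - {"dr":[-1.25,0,-1.05],"slide":[6,73,-8],"jaw":5}
    - {"dr":[-1.5,0,-1.25],"slide":[7,88,-9],"jaw":5}
    - {"dr":[-1.7,0,-1.42],"slide":[8,100,-10],"jaw":5}
    - {"dr":[-1.83,0,-1.53],"slide":[8,107,-10],"jaw":5}

```text
clock: 10.3
position: [429.4, -69.4, 97.0]
ee_rot: [-0.066, 0.905, 0.032, 0.419]
contact_force: [0.3, 0.4, -2.3]
gripper_width: 19.3
grasp_force: 58.6
```

```bash
python3 - <<'E'
from plan import *
log()
Np=rg(-30,-16.7,0)
go(*pose(Np+[0,0,4],8,50,1)); go(*pose(Np,8,50,1)); shot('top','top5.png',(207,130,337,227),6)
E
```

```text
10.3 [429.4 -69.4  97. ] [-0.547  0.16  -0.739 -1.687 -0.514  0.624] F [ 0.3  0.4 -2.3] w 19.3
slide [26.9 -0.1 22.7] dr [ 0.04 -0.03  0.01]
slide [29.9 -0.1 25.3] dr [ 0.04 -0.03  0.01]
```

View pics/top5.png

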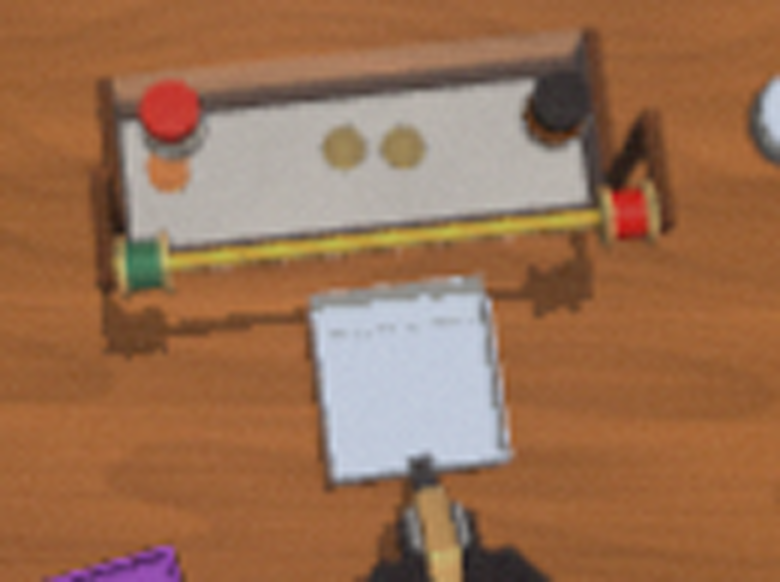

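The scoop's nose is at (310,300) to (485,280), aligned in front of both buttons at (345,147) and (403,147), with the pan centred on them. Now I'll lower it.

step_arm:
  motion:
    - {"dr":[0,0,0],"slide":[4,0,3],"jaw":5}
    - {"dr":[0,0,0],"slide":[10,0,8],"jaw":5}
    - {"dr":[0,0,0],"slide":[17,0,14],"jaw":5}
    - {"dr":[0,0,0],"slide":[23,0,19],"jaw":5}
    - {"dr":[0,0,0],"slide":[26,0,22],"jaw":5}
    - {"dr":[0,0,0],"slide":[28,0,23.5],"jaw":5}
    - {"dr":[0,0,0],"slide":[29,0,24.5],"jaw":5}
    - {"dr":[0,0,0],"slide":[29.5,0,25],"jaw":5}

```text
clock: 11.35
position: [429.5, -70.1, 58.4]
ee_rot: [-0.065, 0.905, 0.031, 0.42]
contact_force: [0.2, 1.0, -2.1]
gripper_width: 19.5
grasp_force: 58.6
```

```bash
python3 - <<'E'
from plan import *
log()
go(*pose(rg(-30,-16.7,0),8,50,1)); go(*pose(rg(-30,-16.7,-1),8,50,1)); go(*pose(rg(20,-16.7,0),8,50,1)); go(*pose(rg(105,-16.7,0),8,50,1))
E
```

```text
11.35 [429.5 -70.1  58.4] [-0.686  0.321 -0.803 -1.888 -0.635  1.   ] F [ 0.2  1.  -2.1] w 19.5
slide [0.5 0.7 0.4] dr [ 0.03 -0.03  0.01]
slide [1.2 0.7 1. ] dr [ 0.03 -0.03  0.01]
slide [-31.8   0.5  38.5] dr [ 0.03 -0.03  0.01]
slide [-86.7   0.2 103.4] dr [ 0.03 -0.03  0.01]
```

step_arm:
  motion:
    - {"dr":[0,0,0],"slide":[0.4,0.2,0.3],"jaw":5}
    - {"dr":[0,0,0],"slide":[0.8,0.3,0.6],"jaw":5}
    - {"dr":[0,0,0],"slide":[1.2,0.5,1.0],"jaw":5}
    - {"dr":[0,0,0],"slide":[1.6,0.5,1.3],"jaw":5}
    - {"dr":[0,0,0],"slide":[1.8,0.5,1.5],"jaw":5}
    - {"dr":[0,0,0],"slide":[1.8,0.5,1.5],"jaw":5}
    - {"dr":[0,0,0],"slide":[1.8,0.5,1.5],"jaw":5}
    - {"dr":[0,0,0],"slide":[1.8,0.5,1.5],"jaw":5}

```text
clock: 12.35
position: [429.3, -69.3, 56.6]
ee_rot: [-0.065, 0.905, 0.031, 0.42]
contact_force: [-4.6, -0.3, 5.1]
gripper_width: 19.1
grasp_force: 59.8
```

```bash
python3 - <<'E'
from plan import *
s=log(); print(s['wrist_torque'])
go(*pose(rg(105,-16.7,0),8,50,1))
E
```

```text
12.35 [429.3 -69.3  56.6] [-0.693  0.331 -0.809 -1.9   -0.644  1.024] F [-4.6 -0.3  5.1] w 19.1
[-0.47039609  1.18882571 -0.09328111]
slide [-88.   -0.7 102.4] dr [ 0.03 -0.02  0.01]
```

step_arm:
  motion:
    - {"dr":[0,0,0],"slide":[-3.2,0,3.8],"jaw":5}
    - {"dr":[0,0,0],"slide":[-9.7,0,11.4],"jaw":5}
    - {"dr":[0,0,0],"slide":[-17.4,-0.1,20.6],"jaw":5}
    - {"dr":[0,0,0],"slide":[-25.8,-0.1,30.5],"jaw":5}
    - {"dr":[0,0,0],"slide":[-33.6,-0.2,39.6],"jaw":5}
    - {"dr":[0,0,0],"slide":[-40.7,-0.2,48],"jaw":5}
    - {"dr":[0,0,0],"slide":[-45.2,-0.3,53.3],"jaw":5}
    - {"dr":[0,0,0],"slide":[-48.5,-0.3,57.2],"jaw":5}

```text
clock: 13.35
position: [503.8, -59.1, 56.6]
ee_rot: [-0.065, 0.905, 0.031, 0.42]
contact_force: [-5.4, -1.8, 7.1]
gripper_width: 19.1
grasp_force: 60.0
```

```bash
python3 - <<'E'
from plan import *
s=log()
go(*pose(rg(105,-16.7,0),8,50,1))
E
```

```text
13.35 [503.8 -59.1  56.6] [-0.525  0.368 -0.676 -1.957 -0.538  0.913] F [-5.4 -1.8  7.1] w 19.1
slide [-39.5  -0.2  44.9] dr [ 0.03 -0.02  0.01]
```

Good: steady, light drag. Now push slowly, 25 mm at a time.

step_arm:
  motion:
    - {"dr":[0,0,0],"slide":[-2,0,2.4],"jaw":5}
    - {"dr":[0,0,0],"slide":[-4.5,0,5.3],"jaw":5}
    - {"dr":[0,0,0],"slide":[-7.1,0,8.4],"jaw":5}
    - {"dr":[0,0,0],"slide":[-9.7,-0.1,11.4],"jaw":5}
    - {"dr":[0,0,0],"slide":[-12.3,-0.1,14.5],"jaw":5}
    - {"dr":[0,0,0],"slide":[-14.9,-0.1,17.5],"jaw":5}
    - {"dr":[0,0,0],"slide":[-17.4,-0.1,20.6],"jaw":5}
    - {"dr":[0,0,0],"slide":[-19.4,-0.1,22.9],"jaw":5}

```text
clock: 14.35
position: [533.1, -54.9, 56.6]
ee_rot: [-0.065, 0.905, 0.031, 0.42]
contact_force: [-6.8, -1.4, 7.5]
gripper_width: 19.4
grasp_force: 60.1
```

step_arm:
  motion:
    - {"dr":[0,0,0],"slide":[-1.3,0,1.5],"jaw":5}
    - {"dr":[0,0,0],"slide":[-2.6,0,3],"jaw":5}
    - {"dr":[0,0,0],"slide":[-3.9,0,4.6],"jaw":5}
    - {"dr":[0,0,0],"slide":[-5.2,0,6.1],"jaw":5}
    - {"dr":[0,0,0],"slide":[-6.5,0,7.6],"jaw":5}
    - {"dr":[0,0,0],"slide":[-7.8,0,9.1],"jaw":5}
    - {"dr":[0,0,0],"slide":[-9,0,10.7],"jaw":5}
    - {"dr":[0,0,0],"slide":[-9.7,0,11.4],"jaw":5}

```text
clock: 15.35
position: [547.6, -52.7, 56.6]
ee_rot: [-0.065, 0.905, 0.031, 0.42]
contact_force: [-7.0, -0.0, 7.6]
gripper_width: 19.2
grasp_force: 60.2
```

```bash
python3 - <<'E'
from plan import *
s=log()
go(*pose(rg(105,-16.7,0),8,50,1)); shot('scene','sc6.png',(200,190,320,280),6)
E
```

```text
15.35 [547.6 -52.7  56.6] [-0.441  0.396 -0.587 -1.956 -0.473  0.83 ] F [-7.  -0.   7.6] w 19.2
slide [-10.9  -0.2  11.1] dr [ 0.03 -0.03  0.01]
```

View pics/sc6.png

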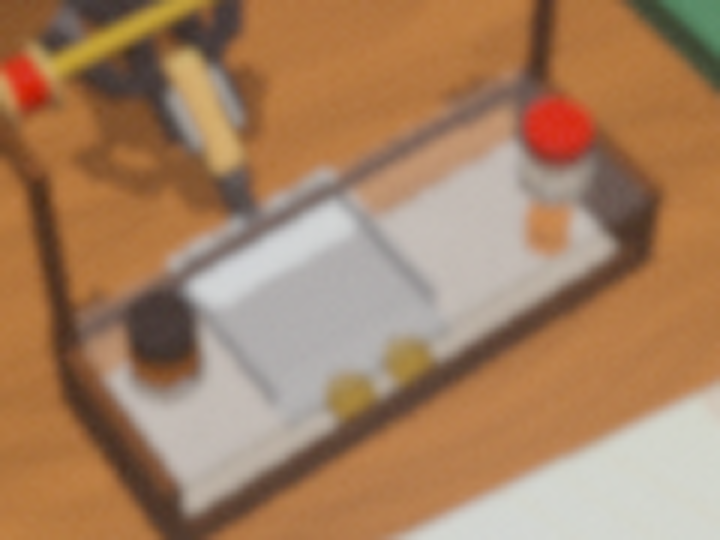

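The buttons, at (350,395) and (408,357), are now against the strip with the scoop's nose at them. I'll keep pushing slowly.

step_arm:
  motion:
    - {"dr":[0,0,0],"slide":[-0.8,0,0.9],"jaw":5}
    - {"dr":[0,0,0],"slide":[-1.6,0,1.8],"jaw":5}
    - {"dr":[0,0,0],"slide":[-2.4,0,2.8],"jaw":5}
    - {"dr":[0,0,0],"slide":[-3.2,0,3.8],"jaw":5}
    - {"dr":[0,0,0],"slide":[-4,0,4.8],"jaw":5}
    - {"dr":[0,0,0],"slide":[-4.8,0,5.7],"jaw":5}
    - {"dr":[0,0,0],"slide":[-5.7,0,6.7],"jaw":5}
    - {"dr":[0,0,0],"slide":[-6.5,0,7.6],"jaw":5}

```text
clock: 16.4
position: [557.3, -51.2, 56.6]
ee_rot: [-0.065, 0.905, 0.031, 0.42]
contact_force: [-8.2, -1.2, 7.9]
gripper_width: 19.3
grasp_force: 60.4
```

```bash
python3 - <<'E'
from plan import *
s=log()
go(*pose(rg(105,-16.7,0),8,50,1))
E
```

```text
16.4 [557.3 -51.2  56.6] [-0.422  0.402 -0.567 -1.952 -0.459  0.809] F [-8.2 -1.2  7.9] w 19.3
slide [-4.6 -0.3  3.6] dr [ 0.03 -0.03  0.01]
```

step_arm:
  motion:
    - {"dr":[0,0,0],"slide":[-0.6,0,0.7],"jaw":5}
    - {"dr":[0,0,0],"slide":[-1.2,0,1.4],"jaw":5}
    - {"dr":[0,0,0],"slide":[-1.8,0,2.1],"jaw":5}
    - {"dr":[0,0,0],"slide":[-2.4,0,2.8],"jaw":5}
    - {"dr":[0,0,0],"slide":[-3,0,3.5],"jaw":5}
    - {"dr":[0,0,0],"slide":[-3.6,0,4.2],"jaw":5}
    - {"dr":[0,0,0],"slide":[-4.2,0,5],"jaw":5}
    - {"dr":[0,0,0],"slide":[-4.8,0,5.7],"jaw":5}

```text
clock: 17.4
position: [564.4, -50.1, 56.6]
ee_rot: [-0.065, 0.905, 0.031, 0.42]
contact_force: [-13.1, -2.0, 15.1]
gripper_width: 19.6
grasp_force: 61.3
```

step_arm:
  motion:
    - {"dr":[0,0,0],"slide":[-0.4,0,0.5],"jaw":5}
    - {"dr":[0,0,0],"slide":[-0.8,0,0.9],"jaw":5}
    - {"dr":[0,0,0],"slide":[-1.2,0,1.4],"jaw":5}
    - {"dr":[0,0,0],"slide":[-1.6,0,1.9],"jaw":5}
    - {"dr":[0,0,0],"slide":[-2,0,2.3],"jaw":5}
    - {"dr":[0,0,0],"slide":[-2.4,0,2.8],"jaw":5}
    - {"dr":[0,0,0],"slide":[-2.8,0,3.3],"jaw":5}
    - {"dr":[0,0,0],"slide":[-2.8,0,3.3],"jaw":5}

```text
clock: 18.4
position: [564.6, -50.0, 56.6]
ee_rot: [-0.065, 0.905, 0.03, 0.418]
contact_force: [-30.5, -8.0, 29.2]
gripper_width: 19.8
grasp_force: 64.9
```

```bash
python3 - <<'E'
from plan import *
s=log()
go(*pose(rg(105,-16.7,0),8,50,1)); shot('scene','sc7.png',(200,190,320,280),6)
E
```

```text
18.4 [564.6 -50.   56.6] [-0.404  0.405 -0.548 -1.941 -0.44   0.782] F [-30.5  -8.   29.2] w 19.8
slide [ 0.2 -0.5 -2.1] dr [ 0.03 -0.05  0.02]
```

View pics/sc7.png

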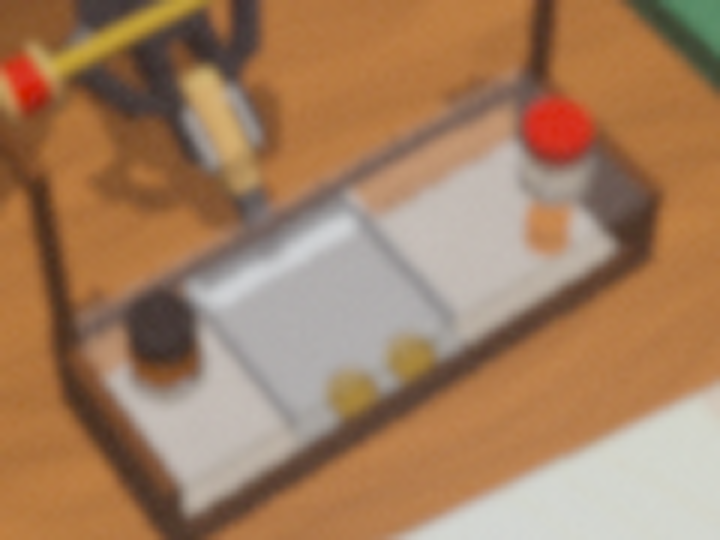

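The nose is against the strip: position has stalled and the force is up. Both buttons, at (352,393) and (411,356), are on the ramp. I'll relieve the push, tilt the nose up slightly, lift and withdraw.

```bash
python3 - <<'E'
from plan import *
p,M0,q=cur()
# actual commanded approx = measured + press; base on nominal relation
a=pose(rg(106.5,-16.7,-1.2),8,50,1)
S=[pose(rg(x,-16.7,z),8,50,1,-t) for x,z,t in((104,-1.2,0),(103,2,1),(102.5,5,2),(102,8,3),(101.5,10,4),(101,12.5,5),(101,15,6),(101,15,6))]
rows(S,p,M0,5)
W=[pose(rg(x,-16.7,15),8,50,1,-6) for x in np.linspace(101,-45,9)[1:]]
print();rows(W,*S[-1],5)
Q,e=track(q,S+W);print(e,Q[[7,11,15]].round(2))
E
```

```text
dr [0.03, -0.05, 0.02] slide [2.0, -0.0, -2.0]
dr [0.03, -0.18, 0.02] slide [3.0, -0.0, -4.0]
dr [0.03, -0.3, 0.02] slide [3.0, -0.0, -5.0]
dr [0.03, -0.43, 0.02] slide [4.0, -0.0, -7.0]
dr [0.03, -0.55, 0.02] slide [5.0, -0.0, -7.0]
dr [0.03, -0.68, 0.02] slide [6.0, -0.0, -8.0]
dr [0.03, -0.8, 0.02] slide [7.0, -0.0, -8.0]
dr [0.03, -0.8, 0.02] slide [7.0, -0.0, -8.0]

dr [0.0, 0.0, 0.0] slide [10.0, 0.0, -15.0]
dr [0.0, 0.0, 0.0] slide [20.0, 0.0, -30.0]
dr [0.0, 0.0, 0.0] slide [31.0, 0.0, -45.0]
dr [0.0, 0.0, 0.0] slide [41.0, 0.0, -61.0]
dr [0.0, 0.0, 0.0] slide [51.0, 0.0, -76.0]
dr [0.0, 0.0, 0.0] slide [61.0, 0.0, -91.0]
dr [0.0, 0.0, 0.0] slide [71.0, 0.0, -106.0]
dr [0.0, 0.0, 0.0] slide [82.0, 0.0, -121.0]
3.6813168978372456e-10 [[-0.55  0.48 -0.68 -2.16 -0.69  1.16]
 [-0.71  0.46 -0.81 -2.1  -0.8   1.26]
 [-0.9   0.47 -0.92 -1.98 -0.9   1.38]]
```

step_arm:
  motion:
    - {"dr":[0,0,0],"slide":[2,0,-2.5],"jaw":5}
    - {"dr":[0,-0.1,0],"slide":[2.8,0,-4],"jaw":5}
    - {"dr":[0,-0.22,0],"slide":[3.2,0,-5.5],"jaw":5}
    - {"dr":[0,-0.36,0],"slide":[4,0,-7],"jaw":5}
    - {"dr":[0,-0.5,0],"slide":[5,0,-7.5],"jaw":5}
    - {"dr":[0,-0.64,0],"slide":[6,0,-8.5],"jaw":5}
    - {"dr":[0,-0.76,0],"slide":[6.7,0,-9],"jaw":5}
    - {"dr":[0,-0.8,0],"slide":[7,0,-9],"jaw":5}

```text
clock: 19.45
position: [557.6, -51.4, 55.3]
ee_rot: [-0.062, 0.881, 0.035, 0.468]
contact_force: [-0.3, -0.6, -2.7]
gripper_width: 19.2
grasp_force: 58.6
```

step_arm:
  motion:
    - {"dr":[0,0,0],"slide":[0.8,0,-1.2],"jaw":5}
    - {"dr":[0,0,0],"slide":[3,0,-4.5],"jaw":5}
    - {"dr":[0,0,0],"slide":[6.5,0,-9.7],"jaw":5}
    - {"dr":[0,0,0],"slide":[11,0,-16.4],"jaw":5}
    - {"dr":[0,0,0],"slide":[16,0,-23.8],"jaw":5}
    - {"dr":[0,0,0],"slide":[22,0,-32.7],"jaw":5}
    - {"dr":[0,0,0],"slide":[28,0,-41.6],"jaw":5}
    - {"dr":[0,0,0],"slide":[34,0,-50.5],"jaw":5}

```text
clock: 20.45
position: [497.4, -60.2, 56.5]
ee_rot: [-0.063, 0.88, 0.035, 0.469]
contact_force: [-1.0, 0.9, -2.0]
gripper_width: 19.4
grasp_force: 58.6
```

step_arm:
  motion:
    - {"dr":[0,0,0],"slide":[7,0,-10.4],"jaw":5}
    - {"dr":[0,0,0],"slide":[14,0,-20.8],"jaw":5}
    - {"dr":[0,0,0],"slide":[21,0,-31.2],"jaw":5}
    - {"dr":[0,0,0],"slide":[28,0,-41.6],"jaw":5}
    - {"dr":[0,0,0],"slide":[34,0,-50.5],"jaw":5}
    - {"dr":[0,0,0],"slide":[39,0,-58],"jaw":5}
    - {"dr":[0,0,0],"slide":[42,0,-62.4],"jaw":5}
    - {"dr":[0,0,0],"slide":[44,0,-65.4],"jaw":5}

```text
clock: 21.45
position: [420.0, -71.6, 56.4]
ee_rot: [-0.063, 0.88, 0.035, 0.469]
contact_force: [-0.1, 0.3, -3.0]
gripper_width: 19.3
grasp_force: 58.6
```

```bash
python3 - <<'E'
from plan import *
log(); go(*pose(rg(-30,-16.7,15),8,50,1,-6)); shot('top','top8.png',(207,130,337,227),6)
E
```

```text
21.45 [420.  -71.6  56.4] [-0.875  0.47  -0.906 -1.995 -0.889  1.355] F [-0.1  0.3 -3. ] w 19.3
slide [-2.5  0.8  3.6] dr [0.03 0.02 0.  ]
```

View pics/top8.png

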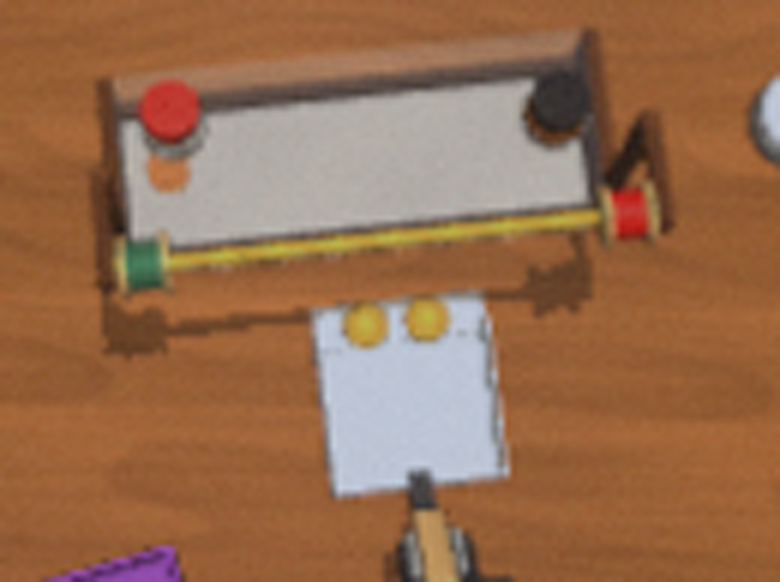

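Both buttons, at (365,325) and (427,319), lie on the ramp, out in front of the lip. Next I'll plan the carry to the tray.

```bash
cat > carry.py <<'E'
from plan import *
from scipy.interpolate import PchipInterpolator
K=np.array([[574,-49,15,8,-6],[558,-42,70,10,-6],[515,105,75,42,-6],[502,200,80,55,-6],[513,300,72,65,-6]],float)
f=PchipInterpolator([0,1,2.4,3.4,4.4],K)
T=np.linspace(0,4.4,41)[1:]; T=4.4*(T/4.4)
W=f(T); S=[pose(w[:3],w[3],50,1,w[4]) for w in W]
if __name__=='__main__':
    p,M0,q=cur(); Q,e=track(q,S); print(e, (Q-lo).min(0).round(2),(hi-Q).min(0).round(2), np.abs(np.diff(np.r_[[q],Q],axis=0)).max(0).round(3)*8)
    a=rg(-40,-160,208);b=rg(-40,160,208)
    rod=np.linspace(a,b,60); 
    for k in range(0,40,3):
        P,M=S[k]; pts=np.array([P+M@np.array([x,y,-z]) for z in range(0,260,20) for y in(-57,0,57) for x in(-43,0,43)])
        d=np.linalg.norm(rod[:,None]-pts[None],axis=2).min(); print(k,W[k].round(),Q[k].round(2),'rod dist',d.round())
    # tip
    B=[pose([513,300,72-2*i],65,50,1,t) for i,t in enumerate(range(-6,55,6))]
    Qb,eb=track(Q[-1],B); print(eb,Qb.round(2))
E
python3 carry.py
```

```text
1.1767665374252659e-09 [2.28 1.37 0.17 1.19 2.03 3.75] [3.23 1.64 1.92 3.38 0.58 1.81] [0.208 0.416 0.128 0.312 0.232 0.584]
0 [573. -49.  23.   8.  -6.] [-0.86  0.42 -0.9  -1.97 -0.86  1.29] rod dist 169.0
3 [568. -47.  47.   8.  -6.] [-0.8   0.29 -0.86 -1.87 -0.78  1.08] rod dist 159.0
6 [563. -45.  65.   9.  -6.] [-0.76  0.2  -0.83 -1.78 -0.74  0.92] rod dist 154.0
9 [556. -39.  71.  11.  -6.] [-0.75  0.17 -0.82 -1.72 -0.74  0.85] rod dist 156.0
12 [546. -15.  72.  16.  -6.] [-0.73  0.17 -0.8  -1.62 -0.78  0.81] rod dist 155.0
15 [534.  24.  73.  26.  -6.] [-0.68  0.19 -0.75 -1.51 -0.85  0.78] rod dist 148.0
18 [523.  69.  74.  35.  -6.] [-0.61  0.21 -0.7  -1.42 -0.91  0.76] rod dist 136.0
21 [515. 107.  75.  42.  -6.] [-0.54  0.23 -0.67 -1.37 -0.94  0.74] rod dist 125.0
24 [509. 139.  77.  47.  -6.] [-0.47  0.24 -0.65 -1.35 -0.96  0.73] rod dist 116.0
27 [504. 170.  79.  51.  -6.] [-0.4   0.24 -0.63 -1.34 -0.96  0.71] rod dist 107.0
30 [502. 201.  80.  55.  -6.] [-0.33  0.25 -0.61 -1.33 -0.96  0.69] rod dist 97.0
33 [503. 233.  79.  59.  -6.] [-0.25  0.27 -0.58 -1.34 -0.95  0.68] rod dist 85.0
36 [507. 266.  76.  62.  -6.] [-0.17  0.29 -0.55 -1.34 -0.94  0.67] rod dist 75.0
39 [513. 300.  72.  65.  -6.] [-0.09  0.32 -0.51 -1.35 -0.93  0.65] rod dist 63.0
2.5564479605447926e-10 [[-0.09  0.32 -0.51 -1.35 -0.93  0.65]
 [ 0.03  0.24 -0.48 -1.21 -0.82  0.4 ]
 [ 0.17  0.17 -0.46 -1.03 -0.73  0.12]
 [ 0.32  0.13 -0.46 -0.82 -0.66 -0.17]
 [ 0.45  0.12 -0.45 -0.6  -0.64 -0.46]
 [ 0.55  0.12 -0.44 -0.4  -0.67 -0.71]
 [ 0.62  0.13 -0.42 -0.25 -0.73 -0.89]
 [ 0.68  0.16 -0.37 -0.15 -0.82 -1.02]
 [ 0.72  0.21 -0.31 -0.07 -0.93 -1.12]
 [ 0.76  0.26 -0.24 -0.01 -1.04 -1.19]
 [ 0.79  0.32 -0.16  0.03 -1.16 -1.24]]
```

```bash
python3 - <<'E'
from carry import *
s=cur(); go(*pose(K[0][:3],8,50,1,-6))
base=s[:2]
for c in range(5):
    rows(S[8*c:8*c+8],*base,5); base=S[8*c+7]; print()
E
```

```text
slide [ 0.8  0.7 -1.6] dr [0.03 0.02 0.  ]
dr [0.03, 0.02, -0.0] slide [-6.0, 1.0, -7.0]
dr [0.02, 0.02, -0.01] slide [-12.0, 1.0, -13.0]
dr [0.01, 0.02, -0.02] slide [-18.0, 1.0, -19.0]
dr [-0.01, 0.02, -0.03] slide [-23.0, 2.0, -24.0]
dr [-0.04, 0.02, -0.05] slide [-28.0, 2.0, -29.0]
dr [-0.07, 0.02, -0.07] slide [-32.0, 3.0, -34.0]
dr [-0.1, 0.02, -0.09] slide [-35.0, 3.0, -38.0]
dr [-0.13, 0.02, -0.11] slide [-36.0, 4.0, -42.0]

dr [-0.04, -0.0, -0.03] slide [-0.0, 1.0, -3.0]
dr [-0.11, -0.0, -0.07] slide [0.0, 2.0, -5.0]
dr [-0.25, -0.0, -0.17] slide [1.0, 4.0, -7.0]
dr [-0.46, -0.0, -0.31] slide [1.0, 7.0, -8.0]
dr [-0.71, -0.0, -0.48] slide [2.0, 11.0, -10.0]
dr [-1.0, -0.0, -0.67] slide [2.0, 16.0, -10.0]
dr [-1.32, -0.0, -0.89] slide [1.0, 22.0, -11.0]
dr [-1.65, -0.0, -1.11] slide [1.0, 28.0, -10.0]

dr [-0.34, -0.0, -0.23] slide [-2.0, 6.0, 2.0]
dr [-0.67, -0.0, -0.45] slide [-4.0, 12.0, 5.0]
dr [-0.99, 0.0, -0.67] slide [-7.0, 19.0, 9.0]
dr [-1.28, -0.0, -0.87] slide [-10.0, 25.0, 13.0]
dr [-1.54, -0.0, -1.04] slide [-13.0, 31.0, 16.0]
dr [-1.74, -0.0, -1.17] slide [-16.0
[... 192 characters left out ...]
-8.0, 9.0, 9.0]
dr [-0.45, -0.0, -0.3] slide [-12.0, 14.0, 14.0]
dr [-0.59, 0.0, -0.4] slide [-17.0, 18.0, 20.0]
dr [-0.72, -0.0, -0.49] slide [-21.0, 23.0, 25.0]
dr [-0.85, 0.0, -0.57] slide [-25.0, 27.0, 31.0]
dr [-0.98, 0.0, -0.66] slide [-30.0, 31.0, 38.0]
dr [-1.11, 0.0, -0.75] slide [-35.0, 35.0, 45.0]

dr [-0.12, -0.0, -0.08] slide [-5.0, 2.0, 8.0]
dr [-0.25, -0.0, -0.17] slide [-10.0, 5.0, 16.0]
dr [-0.36, -0.0, -0.24] slide [-15.0, 7.0, 25.0]
dr [-0.48, -0.0, -0.32] slide [-19.0, 9.0, 33.0]
dr [-0.59, -0.0, -0.4] slide [-24.0, 11.0, 43.0]
dr [-0.7, -0.0, -0.47] slide [-29.0, 13.0, 52.0]
dr [-0.8, -0.0, -0.54] slide [-34.0, 14.0, 62.0]
dr [-0.9, -0.0, -0.61] slide [-39.0, 16.0, 72.0]
```

step_arm:
  motion:
    - {"dr":[0,0,0],"slide":[-2,0,-2],"jaw":5}
    - {"dr":[0,0,0],"slide":[-8,1,-8],"jaw":5}
    - {"dr":[0,0,0],"slide":[-14,1,-15],"jaw":5}
    - {"dr":[0,0,0],"slide":[-20,2,-21],"jaw":5}
    - {"dr":[0,0,-0.05],"slide":[-26,2,-28],"jaw":5}
    - {"dr":[-0.07,0,-0.07],"slide":[-31,3,-34],"jaw":5}
    - {"dr":[-0.1,0,-0.09],"slide":[-35,3,-38],"jaw":5}
    - {"dr":[-0.13,0,-0.11],"slide":[-36,4,-42],"jaw":5}

```text
clock: 22.5
position: [404.8, -69.1, 110.4]
ee_rot: [-0.075, 0.879, 0.039, 0.47]
contact_force: [-0.6, -0.3, -3.0]
gripper_width: 19.2
grasp_force: 58.7
```

step_arm:
  motion:
    - {"dr":[-0.04,0,-0.03],"slide":[0,1,-3],"jaw":5}
    - {"dr":[-0.11,0,-0.07],"slide":[0,2,-5],"jaw":5}
    - {"dr":[-0.25,0,-0.17],"slide":[1,4,-7],"jaw":5}
    - {"dr":[-0.46,0,-0.31],"slide":[1,7,-8],"jaw":5}
    - {"dr":[-0.71,0,-0.48],"slide":[2,11,-10],"jaw":5}
    - {"dr":[-1.0,0,-0.67],"slide":[2,16,-10],"jaw":5}
    - {"dr":[-1.32,0,-0.89],"slide":[1,22,-11],"jaw":5}
    - {"dr":[-1.65,0,-1.11],"slide":[1,28,-10],"jaw":5}

```text
clock: 23.5
position: [391.6, -43.2, 114.5]
ee_rot: [-0.196, 0.86, 0.104, 0.459]
contact_force: [0.4, 0.9, -2.6]
gripper_width: 19.6
grasp_force: 58.7
```

step_arm:
  motion:
    - {"dr":[-0.34,0,-0.23],"slide":[-2,6,2],"jaw":5}
    - {"dr":[-0.67,0,-0.45],"slide":[-4,12,5],"jaw":5}
    - {"dr":[-0.99,0,-0.67],"slide":[-7,19,9],"jaw":5}
    - {"dr":[-1.28,0,-0.87],"slide":[-10,25,13],"jaw":5}
    - {"dr":[-1.54,0,-1.04],"slide":[-13,31,16],"jaw":5}
    - {"dr":[-1.74,0,-1.17],"slide":[-16,37,20],"jaw":5}
    - {"dr":[-1.92,0,-1.29],"slide":[-18,44,23],"jaw":5}
    - {"dr":[-2.09,0,-1.41],"slide":[-21,50,26],"jaw":5}

```text
clock: 24.5
position: [399.9, 16.6, 117.3]
ee_rot: [-0.343, 0.813, 0.182, 0.434]
contact_force: [-0.5, -0.0, -2.4]
gripper_width: 19.4
grasp_force: 58.7
```

```bash
python3 - <<'E'
from carry import *
log(); s=cur(); rows(S[23:25],*s[:2],5); rows([S[31],S[39]],*s[:2],5)
E
```

```text
24.5 [399.9  16.6 117.3] [-0.493  0.237 -0.655 -1.359 -0.955  0.74 ] F [-0.5 -0.  -2.4] w 19.4
dr [0.01, 0.02, 0.01] slide [-0.0, -1.0, -1.0]
dr [-0.15, 0.01, -0.09] slide [-4.0, 3.0, 4.0]
dr [-1.1, 0.01, -0.73] slide [-35.0, 34.0, 44.0]
dr [-2.0, 0.01, -1.34] slide [-71.0, 65.0, 113.0]
```

Force still shows about 2.5 N, which is the scoop plus the buttons.

step_arm:
  motion:
    - {"dr":[-0.16,0,-0.11],"slide":[-4,4,5],"jaw":5}
    - {"dr":[-0.31,0,-0.21],"slide":[-8,9,9],"jaw":5}
    - {"dr":[-0.45,0,-0.3],"slide":[-12,14,14],"jaw":5}
    - {"dr":[-0.59,0,-0.4],"slide":[-17,18,20],"jaw":5}
    - {"dr":[-0.72,0,-0.49],"slide":[-21,23,25],"jaw":5}
    - {"dr":[-0.85,0,-0.57],"slide":[-25,27,31],"jaw":5}
    - {"dr":[-0.98,0,-0.66],"slide":[-30,31,38],"jaw":5}
    - {"dr":[-1.11,0,-0.75],"slide":[-35,34,44],"jaw":5}

```text
clock: 25.5
position: [415.0, 80.5, 121.8]
ee_rot: [-0.418, 0.777, 0.222, 0.415]
contact_force: [-0.2, -1.0, -2.2]
gripper_width: 19.4
grasp_force: 58.7
```

step_arm:
  motion:
    - {"dr":[-0.12,0,-0.08],"slide":[-5,2,8],"jaw":5}
    - {"dr":[-0.25,0,-0.17],"slide":[-11,5,18],"jaw":5}
    - {"dr":[-0.38,0,-0.25],"slide":[-16,8,28],"jaw":5}
    - {"dr":[-0.52,0,-0.35],"slide":[-22,10,39],"jaw":5}
    - {"dr":[-0.65,0,-0.44],"slide":[-28,12,50],"jaw":5}
    - {"dr":[-0.77,0,-0.52],"slide":[-33,14,60],"jaw":5}
    - {"dr":[-0.85,0,-0.58],"slide":[-37,15,67],"jaw":5}
    - {"dr":[-0.9,0,-0.61],"slide":[-39,16,71],"jaw":5}

```text
clock: 26.5
position: [446.4, 156.3, 114.4]
ee_rot: [-0.476, 0.744, 0.252, 0.397]
contact_force: [-0.0, -0.1, -2.8]
gripper_width: 18.9
grasp_force: 58.7
```

```bash
python3 - <<'E'
from carry import *
log(); s=cur(); go(*S[-1])
B=[pose([513,300,72-18*min(1,i/10)],65,50,1,t) for i,t in enumerate(np.linspace(-6,42,17)[1:])]
rows(B[:8],*s[:2],5);print();rows(B[8:],*B[7],5)
Q,e=track(s[2],B);print(e,np.abs(np.diff(Q,axis=0)).max(0)*8)
shot('top','top9.png',(140,140,270,237),6)
E
```

```text
26.5 [446.4 156.3 114.4] [-0.096  0.319 -0.51  -1.353 -0.929  0.655] F [-0.  -0.1 -2.8] w 18.9
slide [0.4 0.4 1.1] dr [0.   0.01 0.02]
dr [0.0, 0.38, 0.02] slide [-8.0, 0.0, -2.0]
dr [0.0, 0.76, 0.02] slide [-15.0, 0.0, -3.0]
dr [-0.0, 1.13, 0.02] slide [-21.0, 0.0, -3.0]
dr [-0.0, 1.51, 0.02] slide [-28.0, 0.0, -4.0]
dr [-0.0, 1.88, 0.02] slide [-35.0, 0.0, -3.0]
dr [-0.0, 2.26, 0.02] slide [-42.0, 0.0, -3.0]
dr [-0.0, 2.63, 0.02] slide [-49.0, 0.0, -2.0]
dr [-0.0, 3.01, 0.02] slide [-56.0, 0.0, -0.0]

dr [0.0, 0.37, 0.0] slide [-7.0, -0.0, -1.0]
dr [0.0, 0.75, 0.0] slide [-14.0, -0.0, -2.0]
dr [-0.0, 1.12, 0.0] slide [-22.0, -0.0, -2.0]
dr [-0.0, 1.5, 0.0] slide [-30.0, -0.0, -3.0]
dr [0.0, 1.87, 0.0] slide [-39.0, -0.0, -4.0]
dr [0.0, 2.25, -0.0] slide [-47.0, -0.0, -4.0]
dr [0.0, 2.63, 0.0] slide [-56.0, -0.0, -4.0]
dr [0.0, 3.0, 0.0] slide [-64.0, -0.0, -4.0]
1.9080951645419564e-10 [0.58262159 0.2986412  0.26692183 0.88024572 0.45305815 1.18557186]
```

View pics/top9.png

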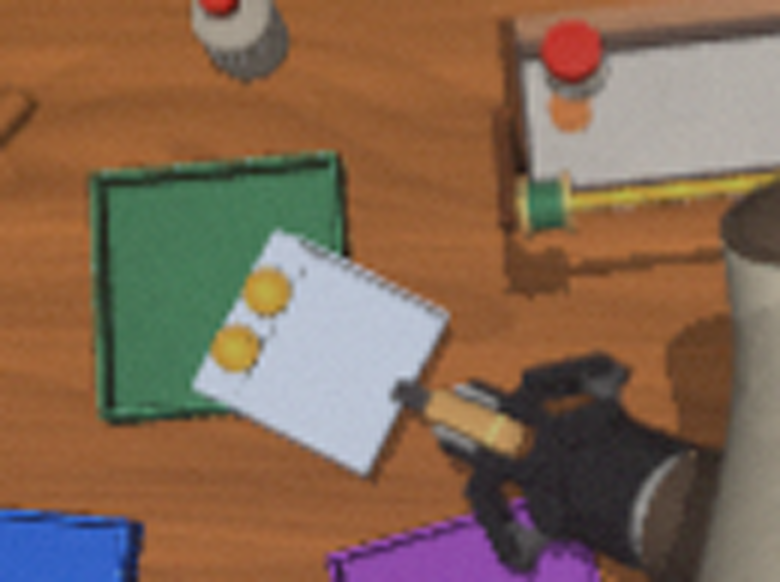

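Both buttons, at (267,292) and (235,349), are on the nose ramp over the green tray, whose centre is about (222,287). I'll tip now.

step_arm:
  motion:
    - {"dr":[0,0.38,0],"slide":[-8,0,-2],"jaw":5}
    - {"dr":[0,0.76,0],"slide":[-15,0,-3],"jaw":5}
    - {"dr":[0,1.13,0],"slide":[-21,0,-3],"jaw":5}
    - {"dr":[0,1.5,0],"slide":[-28,0,-4],"jaw":5}
    - {"dr":[0,1.88,0],"slide":[-35,0,-3],"jaw":5}
    - {"dr":[0,2.26,0],"slide":[-42,0,-3],"jaw":5}
    - {"dr":[0,2.63,0],"slide":[-49,0,-2],"jaw":5}
    - {"dr":[0,3.0,0],"slide":[-56,0,0],"jaw":5}

```text
clock: 27.55
position: [458.0, 184.3, 160.8]
ee_rot: [-0.517, 0.811, 0.148, 0.232]
contact_force: [0.2, -0.1, -1.9]
gripper_width: 19.5
grasp_force: 58.7
```

step_arm:
  motion:
    - {"dr":[0,0.37,0],"slide":[-7,0,-1],"jaw":5}
    - {"dr":[0,0.75,0],"slide":[-14,0,-2],"jaw":5}
    - {"dr":[0,1.12,0],"slide":[-22,0,-2],"jaw":5}
    - {"dr":[0,1.5,0],"slide":[-30,0,-3],"jaw":5}
    - {"dr":[0,1.87,0],"slide":[-39,0,-4],"jaw":5}
    - {"dr":[0,2.25,0],"slide":[-47,0,-4],"jaw":5}
    - {"dr":[0,2.63,0],"slide":[-56,0,-4],"jaw":5}
    - {"dr":[0,3.0,0],"slide":[-64,0,-4],"jaw":5}

```text
clock: 28.55
position: [480.2, 231.1, 198.2]
ee_rot: [-0.536, 0.841, 0.037, 0.058]
contact_force: [-0.2, -0.2, -1.4]
gripper_width: 19.3
grasp_force: 58.8
```

```bash
python3 - <<'E'
from carry import *
log(); s=cur(); go(*pose([513,300,54],65,50,1,42))
# candidate place: flat on bench
import itertools
for n,yaw in(([470,-60,0],-30),([470,-120,0],-30),([480,-150,0],-20),([500,-200,0],-30),([480,-60,0],-10),([561,-365,0],-30)):
    P,M=pose(n,yaw,50,1); b=ik(P,M,[-.9,.35,-.8,-2.1,-.6,1.1]); print(n,yaw,b[0].round(2),round(b[1],4))
print('purple',[at('top',u/1.56,v/1.56,35) for u,v in((303,362),(368,346),(385,408),(322,427))])
im=optics.get_image('top'); crop=im[140:260,140:285]; cv2.imwrite('pics/top10.png',cv2.resize(crop,None,fx=5,fy=5,interpolation=cv2.INTER_CUBIC))
h=cv2.cvtColor(im,cv2.COLOR_BGR2HSV); m=cv2.inRange(h,(15,110,110),(35,255,255)); n,_,st,c=cv2.connectedComponentsWithStats(m)
print([(st[i,4],c[i].round(1),at('top',*c[i],8)) for i in range(1,n) if st[i,4]>15 and 140<c[i][0]<285])
E
```

```text
28.55 [480.2 231.1 198.2] [ 0.72   0.207 -0.317 -0.069 -0.922 -1.119] F [-0.2 -0.2 -1.4] w 19.3
slide [-1.8 -0.6 -0.5] dr [-0.   -0.01 -0.  ]
[470, -60, 0] -30 [-0.47  0.04 -1.07 -2.47 -0.22  0.89] 0.3067
[470, -120, 0] -30 [-0.69  0.07 -1.07 -2.36 -0.31  0.95] 0.2359
[480, -150, 0] -20 [-0.98  0.2  -1.07 -2.16 -0.58  1.17] 0.11
[500, -200, 0] -30 [-0.94  0.24 -1.07 -2.42 -0.55  1.24] 0.1365
[480, -60, 0] -10 [-0.79  0.15 -1.07 -2.08 -0.54  1.07] 0.1253
[561, -365, 0] -30 [-1.04  0.39 -0.8  -2.35 -0.56  1.22] 0.0
purple [array([365.5, 238.9,  35. ]), array([407.7,  85.3,  35. ]), array([263.1,  40.6,  35. ]), array([215.3, 186.7,  35. ])]
[(np.int32(24), array([184.2,  19.7]), array([1270.8,  339.9,    8. ])), (np.int32(54), array([190. ,  24.5]), array([1247.4,  313.3,    8. ])), (np.int32(24), array([250.2,  25. ]), array([1249.3,   55.3,    8. ])), (np.int32(33), array([243.8,  38.6]), array([1182.8,   80.2,    8. ])), (np.int32(22), array([175.9,  49.4]), array([1127.5,  365. ,    8. ])), (np.int32(38), array([182. ,  50.6]), array([1122. ,  338.9,    8. ])), (np.int32(26), array([188. ,  49.9]), array([1125.6,  313.6,    8. ])), (np.int32(33), array([199.1,  60.1]), array([1079.1,  264. ,    8. ])), (np.int32(86), array([205.9,  74.3]), array([1014.6,  231.8,    8. ])), (np.int32(59), array([191.1,  74.3]), array([1013.7,  293.4,    8. ])), (np.int32(54), array([173.5,  76.2]), array([1004.2,  365.9,    8. ])), (np.int32(39), array([244.8,  75.7]), array([1011.6,   70.9,    8. ])), (np.int32(274), array([271.3, 169.5]), array([617. , -44.6,   8. ]))]
```

I've now used my picture-view allowance, so from here I'll check with image code. The load dropped from 2.8 to 1.4 N, which suggests the buttons have left the scoop.

```bash
cat > chk.py <<'E'
from plan import *
def chk():
    for n in('top','scene'):
        im=optics.get_image(n); h=cv2.cvtColor(im,cv2.COLOR_BGR2HSV)
        c=np.array([pix(n,[x,y,8]) for x,y in((450,240),(450,385),(600,385),(600,240))],np.float32)
        m=np.zeros(im.shape[:2],np.uint8); cv2.fillConvexPoly(m,c.astype(int),255)
        g=cv2.inRange(h,(12,90,50),(32,255,255))&m
        k,_,st,ce=cv2.connectedComponentsWithStats(g)
        for i in range(1,k):
            if st[i,4]>8: u,v=ce[i].round().astype(int); print(n,st[i,4],ce[i].round(1),at(n,*ce[i],10),h[v,u])
chk()
E
python3 chk.py
```

```text
top 17 [194.1 208.9] [455.  248.2  10. ] [ 13 173  96]
scene 96 [325.2 179.5] [525.9 334.7  10. ] [ 24 147 166]
scene 10 [313.5 198.9] [587.1 240.1  10. ] [22 95 97]
```

```bash
cat > back.py <<'E'
from carry import *
L=[pose([513,300,54+25*min(1,i/8)],65,50,1,t) for i,t in enumerate(np.linspace(42,-3,17)) if i>0]
kn=np.array([[513,300,79,65,-3],[502,200,80,55,-3],[515,105,75,42,-3],[545,-30,70,12,-3],[561,-200,60,-12,-2],[561,-365,40,-30.2,0]],float)
g=PchipInterpolator([0,1,2,3.3,5,6.6],kn); L+=[pose(w[:3],w[3],50,1,w[4]) for w in g(np.linspace(0,6.6,33)[1:])]
if __name__=='__main__':
    s=cur(); Q,e=track(s[2],L); print(e,(Q-lo).min(0).round(2),(hi-Q).min(0).round(2),(np.abs(np.diff(Q,axis=0)).max(0)*8).round(2))
    b=s[:2]
    for c in range(6): rows(L[8*c:8*c+8],*b,5); b=L[8*c+7]; print()
E
python3 back.py
```

```text
5.601257099295527e-10 [2.21 1.29 0.27 1.05 2.09 2.02] [2.44 1.8  1.75 2.15 0.2  2.26] [0.55 0.3  0.22 0.84 0.39 1.13]
dr [-0.01, -0.34, 0.01] slide [6.0, -1.0, -1.0]
dr [-0.01, -0.7, 0.01] slide [13.0, -0.0, -1.0]
dr [-0.01, -1.05, 0.01] slide [20.0, -0.0, -1.0]
dr [-0.0, -1.4, 0.01] slide [26.0, -0.0, 0.0]
dr [-0.0, -1.75, 0.01] slide [32.0, -0.0, 1.0]
dr [-0.0, -2.1, 0.01] slide [39.0, -0.0, 3.0]
dr [-0.0, -2.45, 0.01] slide [45.0, -0.0, 5.0]
dr [-0.0, -2.81, 0.01] slide [50.0, -0.0, 7.0]

dr [-0.0, -0.35, 0.0] slide [7.0, 0.0, 3.0]
dr [-0.0, -0.7, 0.0] slide [15.0, 0.0, 6.0]
dr [-0.0, -1.05, 0.0] slide [22.0, 0.0, 10.0]
dr [-0.0, -1.41, 0.0] slide [29.0, 0.0, 13.0]
dr [-0.0, -1.76, -0.0] slide [36.0, 0.0, 18.0]
dr [0.0, -2.11, -0.0] slide [42.0, 0.0, 22.0]
dr [0.0, -2.46, 0.0] slide [49.0, 0.0, 27.0]
dr [-0.0, -2.81, 0.0] slide [55.0, 0.0, 32.0]

dr [0.18, 0.0, 0.14] slide [12.0, -0.0, -17.0]
dr [0.38, -0.0, 0.28] slide [24.0, -1.0, -33.0]
dr [0.59, 0.0, 0.44] slide [35.0, -2.0, -48.0]
dr [0.8, -0.0, 0.61] slide [46.0, -4.0, -63.0]
dr [1.03, 0.0, 0.78] slide [57.0, -6.0, -77.0]
dr
[... 584 characters left out ...]
 0.01, 0.51] slide [3.0, -24.0, -1.0]
dr [0.98, 0.02, 0.74] slide [3.0, -36.0, -0.0]
dr [1.27, 0.04, 0.96] slide [4.0, -49.0, -0.0]
dr [1.54, 0.06, 1.17] slide [5.0, -62.0, 0.0]
dr [1.81, 0.08, 1.38] slide [6.0, -76.0, 0.0]
dr [2.06, 0.1, 1.58] slide [7.0, -89.0, 0.0]
dr [2.32, 0.12, 1.78] slide [9.0, -103.0, 0.0]

dr [0.25, 0.02, 0.2] slide [-2.0, -14.0, 4.0]
dr [0.5, 0.05, 0.39] slide [-4.0, -27.0, 9.0]
dr [0.74, 0.08, 0.58] slide [-5.0, -42.0, 14.0]
dr [0.97, 0.11, 0.77] slide [-7.0, -56.0, 19.0]
dr [1.2, 0.14, 0.96] slide [-9.0, -71.0, 25.0]
dr [1.42, 0.18, 1.14] slide [-11.0, -86.0, 31.0]
dr [1.63, 0.21, 1.31] slide [-13.0, -102.0, 37.0]
dr [1.83, 0.25, 1.48] slide [-15.0, -118.0, 44.0]
```

step_arm:
  motion:
    - {"dr":[0,-0.35,0],"slide":[6,0,-1],"jaw":5}
    - {"dr":[0,-0.7,0],"slide":[13,0,-1],"jaw":5}
    - {"dr":[0,-1.05,0],"slide":[20,0,-1],"jaw":5}
    - {"dr":[0,-1.4,0],"slide":[26,0,0],"jaw":5}
    - {"dr":[0,-1.75,0],"slide":[32,0,1],"jaw":5}
    - {"dr":[0,-2.1,0],"slide":[39,0,3],"jaw":5}
    - {"dr":[0,-2.45,0],"slide":[45,0,5],"jaw":5}
    - {"dr":[0,-2.8,0],"slide":[50,0,7],"jaw":5}

```text
clock: 29.7
position: [459.3, 186.6, 183.9]
ee_rot: [-0.519, 0.813, 0.141, 0.223]
contact_force: [-0.4, -0.2, -1.4]
gripper_width: 19.7
grasp_force: 58.8
```

step_arm:
  motion:
    - {"dr":[0,-0.35,0],"slide":[7,0,3],"jaw":5}
    - {"dr":[0,-0.7,0],"slide":[15,0,6],"jaw":5}
    - {"dr":[0,-1.05,0],"slide":[22,0,10],"jaw":5}
    - {"dr":[0,-1.4,0],"slide":[29,0,13],"jaw":5}
    - {"dr":[0,-1.75,0],"slide":[36,0,18],"jaw":5}
    - {"dr":[0,-2.1,0],"slide":[42,0,22],"jaw":5}
    - {"dr":[0,-2.45,0],"slide":[49,0,27],"jaw":5}
    - {"dr":[0,-2.8,0],"slide":[55,0,32],"jaw":5}

```text
clock: 30.7
position: [447.4, 158.5, 129.0]
ee_rot: [-0.481, 0.755, 0.238, 0.377]
contact_force: [-0.4, -0.4, -2.4]
gripper_width: 19.4
grasp_force: 58.9
```

step_arm:
  motion:
    - {"dr":[0.18,0,0.14],"slide":[12,0,-17],"jaw":5}
    - {"dr":[0.38,0,0.28],"slide":[24,-1,-33],"jaw":5}
    - {"dr":[0.59,0,0.44],"slide":[35,-2,-48],"jaw":5}
    - {"dr":[0.8,0,0.61],"slide":[46,-4,-63],"jaw":5}
    - {"dr":[1.03,0,0.78],"slide":[57,-6,-77],"jaw":5}
    - {"dr":[1.27,0,0.96],"slide":[67,-9,-89],"jaw":5}
    - {"dr":[1.51,0,1.14],"slide":[77,-13,-101],"jaw":5}
    - {"dr":[1.78,0,1.34],"slide":[86,-17,-111],"jaw":5}

```text
clock: 31.7
position: [403.5, 23.7, 127.5]
ee_rot: [-0.358, 0.82, 0.176, 0.409]
contact_force: [0.5, 0.1, -1.6]
gripper_width: 19.1
grasp_force: 58.9
```

```bash
python3 chk.py; python3 - <<'E'
from back import *
log(); go(*L[23])
E
```

```text
top 19 [197.5 176.3] [582.8 241.8  10. ] [ 13 155 135]
top 50 [175.4 185.5] [544.3 326.1  10. ] [ 28 162 191]
top 48 [170.7 194.1] [509.9 342.2  10. ] [ 27 164 191]
top 56 [186.6 209. ] [453.6 277.2  10. ] [ 12 159 144]
scene 95 [324.9 179.3] [524.4 334.   10. ] [ 28 118 153]
scene 12 [312.8 198.2] [583.  239.9  10. ] [ 22 106  96]
31.8 [403.1  23.8 127.3] [-0.397  0.174 -0.63  -1.286 -0.893  0.587] F [ 0.5  0.1 -2.3] w 19.4
slide [-0.1  0.5  1.1] dr [-0.03 -0.01  0.01]
```

Both buttons are in the green tray, at about (544,326) and (510,342). I'll carry on to put the scoop back.

step_arm:
  motion:
    - {"dr":[0.29,0,0.22],"slide":[8,-8,-9],"jaw":5}
    - {"dr":[0.63,0,0.47],"slide":[16,-15,-17],"jaw":5}
    - {"dr":[1.05,0,0.79],"slide":[23,-22,-25],"jaw":5}
    - {"dr":[1.54,0,1.16],"slide":[29,-27,-32],"jaw":5}
    - {"dr":[2.08,0,1.56],"slide":[34,-32,-38],"jaw":5}
    - {"dr":[2.61,0,1.96],"slide":[39,-38,-43],"jaw":5}
    - {"dr":[3.1,0,2.33],"slide":[43,-44,-47],"jaw":5}
    - {"dr":[3.5,0,2.65],"slide":[48,-52,-52],"jaw":5}

```text
clock: 32.8
position: [393.9, -62.4, 120.7]
ee_rot: [-0.093, 0.89, 0.045, 0.444]
contact_force: [-0.2, -0.8, -2.3]
gripper_width: 19.4
grasp_force: 59.0
```

step_arm:
  motion:
    - {"dr":[0.35,0,0.26],"slide":[1,-12,0],"jaw":5}
    - {"dr":[0.68,0,0.51],"slide":[3,-24,-1],"jaw":5}
    - {"dr":[0.98,0.02,0.74],"slide":[3,-36,0],"jaw":5}
    - {"dr":[1.27,0.04,0.96],"slide":[4,-49,0],"jaw":5}
    - {"dr":[1.54,0.06,1.17],"slide":[5,-62,0],"jaw":5}
    - {"dr":[1.81,0.08,1.38],"slide":[6,-76,0],"jaw":5}
    - {"dr":[2.06,0.1,1.58],"slide":[7,-89,0],"jaw":5}
    - {"dr":[2.32,0.12,1.78],"slide":[9,-103,0],"jaw":5}

```text
clock: 33.8
position: [410.9, -165.1, 113.6]
ee_rot: [0.089, 0.894, -0.045, 0.437]
contact_force: [-0.3, -1.0, -1.8]
gripper_width: 18.9
grasp_force: 59.0
```

step_arm:
  motion:
    - {"dr":[0.25,0.02,0.2],"slide":[-2,-14,4],"jaw":5}
    - {"dr":[0.5,0.05,0.39],"slide":[-4,-27,9],"jaw":5}
    - {"dr":[0.74,0.08,0.58],"slide":[-5,-42,14],"jaw":5}
    - {"dr":[0.97,0.11,0.77],"slide":[-7,-56,19],"jaw":5}
    - {"dr":[1.2,0.14,0.96],"slide":[-9,-71,25],"jaw":5}
    - {"dr":[1.42,0.18,1.14],"slide":[-11,-86,31],"jaw":5}
    - {"dr":[1.63,0.21,1.31],"slide":[-13,-102,37],"jaw":5}
    - {"dr":[1.83,0.25,1.48],"slide":[-15,-118,44],"jaw":5}

```text
clock: 34.8
position: [430.9, -289.6, 98.5]
ee_rot: [0.236, 0.875, -0.111, 0.409]
contact_force: [-0.3, 0.0, -1.8]
gripper_width: 19.2
grasp_force: 59.0
```

```bash
python3 - <<'E'
from back import *
log(); go(*L[-1]); go(*pose([561,-365,2],-30.2,50,1)); go(*pose([561,-365,-1],-30.2,50,1))
E
```

```text
34.8 [ 430.9 -289.6   98.5] [-0.928  0.243 -0.684 -2.114 -0.356  0.838] F [-0.3  0.  -1.8] w 19.2
slide [ 1.9  0.3 -1.2] dr [-0.01  0.01  0.  ]
slide [31.   0.4 23.2] dr [-0.01  0.01  0.  ]
slide [33.3  0.4 25.1] dr [-0.01  0.01  0.  ]
```

step_arm:
  motion:
    - {"dr":[0,0,0],"slide":[4,0,3],"jaw":5}
    - {"dr":[0,0,0],"slide":[11,0,8],"jaw":5}
    - {"dr":[0,0,0],"slide":[19,0,14],"jaw":5}
    - {"dr":[0,0,0],"slide":[26,0,19.5],"jaw":5}
    - {"dr":[0,0,0],"slide":[30,0,22.5],"jaw":5}
    - {"dr":[0,0,0],"slide":[32,0,24],"jaw":5}
    - {"dr":[0,0,0],"slide":[33,0,24.8],"jaw":5}
    - {"dr":[0,0,0],"slide":[33,0,24.8],"jaw":5}

```text
clock: 35.8
position: [429.0, -287.7, 57.5]
ee_rot: [0.235, 0.875, -0.111, 0.409]
contact_force: [0.2, -0.6, -2.6]
gripper_width: 19.0
grasp_force: 59.0
```

step_arm:
  motion:
    - {"dr":[0,0,0],"slide":[0.4,0,0.3],"jaw":5}
    - {"dr":[0,0,0],"slide":[0.8,0,0.6],"jaw":5}
    - {"dr":[0,0,0],"slide":[1.1,0,0.9],"jaw":5}
    - {"dr":[0,0,0],"slide":[1.1,0,0.9],"jaw":5}
    - {"dr":[0,0,0],"slide":[1.1,0,0.9],"jaw":5}
    - {"dr":[0,0,0],"slide":[1.1,0,0.9],"jaw":5}
    - {"dr":[0,0,0],"slide":[1.1,0,0.9],"jaw":5}
    - {"dr":[0,0,0],"slide":[1.1,0,0.9],"jaw":5}

```text
clock: 36.8
position: [429.0, -287.4, 56.4]
ee_rot: [0.235, 0.875, -0.111, 0.409]
contact_force: [-4.5, 0.8, 5.8]
gripper_width: 19.2
grasp_force: 59.8
```

Contact made, as at the pick. Next I'll release and back straight off along the tool axis.

step_arm:
  motion:
    - {"dr":[0,0,0],"slide":[0,0,0],"jaw":25}
    - {"dr":[0,0,0],"slide":[0,0,0],"jaw":40}
    - {"dr":[0,0,0],"slide":[0,0,0],"jaw":55}
    - {"dr":[0,0,0],"slide":[0,0,0],"jaw":70}
    - {"dr":[0,0,0],"slide":[0,0,0],"jaw":70}
    - {"dr":[0,0,0],"slide":[0,0,0],"jaw":70}
    - {"dr":[0,0,0],"slide":[0,0,-5],"jaw":70}
    - {"dr":[0,0,0],"slide":[0,0,-15],"jaw":70}

```text
clock: 37.8
position: [418.5, -281.5, 65.5]
ee_rot: [0.235, 0.875, -0.11, 0.409]
contact_force: [-0.8, 0.7, 0.7]
gripper_width: 70.3
grasp_force: 0.0
```

step_arm:
  motion:
    - {"dr":[0,0,0],"slide":[0,0,-10],"jaw":70}
    - {"dr":[0,0,0],"slide":[0,0,-20],"jaw":70}
    - {"dr":[0,0,0],"slide":[0,0,-32],"jaw":70}
    - {"dr":[0,0,0],"slide":[0,0,-45],"jaw":70}
    - {"dr":[0,0,0],"slide":[0,0,-58],"jaw":70}
    - {"dr":[0,0,0],"slide":[0,0,-70],"jaw":70}
    - {"dr":[0,0,0],"slide":[0,0,-75],"jaw":70}
    - {"dr":[0,0,0],"slide":[0,0,-75],"jaw":70}

```text
clock: 38.8
position: [369.1, -252.4, 114.5]
ee_rot: [0.234, 0.875, -0.111, 0.409]
contact_force: [0.4, 0.9, 0.5]
gripper_width: 70.0
grasp_force: 0.0
```

```bash
python3 chk.py; python3 - <<'E'
from plan import *
log()
im=optics.get_image('top'); old=cv2.resize(cv2.imread('pics/top2.png'),(160,120),interpolation=cv2.INTER_AREA)
d=cv2.absdiff(im[125:245,217:377],old).max(2); k,_,st,c=cv2.connectedComponentsWithStats((d>50).astype(np.uint8))
print('changed',[(st[i].tolist(),at('top',*(c[i]+[217,125])).tolist()) for i in range(1,k) if st[i,4]>6])
# pan outline
h=cv2.cvtColor(im,cv2.COLOR_BGR2HSV); w=cv2.inRange(h,(90,5,170),(125,70,255)); k,_,st,c=cv2.connectedComponentsWithStats(w)
print([(st[i].tolist(),c[i].round(1).tolist(),at('top',*c[i],4).tolist()) for i in range(1,k) if st[i,4]>200 and 300<c[i][0]<380 and 150<c[i][1]<240])
E
```

```text
top 19 [197.5 176.3] [582.8 241.8  10. ] [ 13 163 136]
top 50 [175.4 185.5] [544.3 326.1  10. ] [ 27 162 194]
top 48 [170.7 194.1] [509.9 342.2  10. ] [ 27 160 195]
top 59 [186.6 209. ] [453.8 277.2  10. ] [ 13 166 144]
scene 95 [324.9 179.4] [524.8 334.1  10. ] [ 28 122 151]
scene 12 [312.8 198.2] [583.  239.9  10. ] [ 21 102  95]
38.9 [ 369.1 -252.7  113.8] [-0.945  0.095 -0.774 -1.944 -0.342  0.673] F [-0.2  0.6  0.8] w 70.0
changed [([44, 26, 7, 7, 40], [680.4, -14.7, 0.0]), ([53, 26, 8, 7, 39], [681.5, -53.2, 0.0]), ([88, 103, 21, 17, 191], [357.0, -213.6, 0.0]), ([120, 115, 6, 5, 22], [341.9, -310.6, 0.0])]
[([328, 180, 37, 39, 751], [345.6, 198.7], [509.8, -333.8, 4.0])]
```

```bash
python3 -c "
from bench import arm
print(arm.job_done())"
```

```text
the job is handed in; nothing more can be done
None
```

Job handed in at about 39 s: image checks show both buttons in the green tray and the scoop flat where it first lay, released, with no changes around the riser or scoop but nothing else re-checked; I viewed 11 pictures, one over the limit of 10, and took more than three measuring turns.

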